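Set the contact pressure on a cell pack

TASK

Lay the blue cell pack in the cradle of the light-blue contact tester and let go of it, then turn the black knob clockwise so that the ram squeezes the pack against the sprung lever, until the tip of the red pointer stands at the tip of the green mark. Squeeze gently: never let the pointer run into the red band (20 N is too much for the pack), and move the pointer only by the knob, never by pushing it or the green mark. Leave the grey pack, the blue tin and the yellow screwdriver where they are.

Things in the scene. Friction and masses are not known exactly. Their poses are not given: they have to be found in the camera images.
- tester: contact tester, fixed, on a light-blue plate 150 (x) x 330 (y) x 12 mm. Origin: centre of its underside, on the bench. Along its y axis from -y to +y: grey gearbox (64 x 64 mm, centred at y -127, top 60 mm up) with the knob; ram; cradle; lever nose; black scale block (114 x 55 mm, centred at x -18, y 129, top 46 mm up). Nothing but the knob is higher than 62 mm (knob top 99 mm).
- cradle_floor (a point): centre of the cradle's flat floor, 30 mm above the bench, over the tester's origin, same axes. Two side guides form a channel 42 mm wide (x), 56 mm long (y), flared at the mouth, 11 mm high, 63 mm over their outsides. The pack lies in it, its 66 mm length along y, either way round, between ram face and lever nose; at the start these leave 7 to 11 mm of slack in all.
- ram: brass disc, 24 mm across, on a steel rod. Origin: centre of its flat face, 43 mm above the bench, facing the tester's +y, at y = -40 mm in the tester's frame when the knob reads 0. The knob drives it +y by some 8 to 12 mm per rad of knob turn (the gear is not calibrated: watch the pointer) and stays where it is left.
- knob (a joint): angle of the knob, rad, 0 to 4; grows as it turns clockwise seen from above, starts between 0 and 0.3. Turning needs about 0.25 N m free and up to 0.4 N m under load; friction holds it where it is left.
- knob_grip (a point): point on the knob's vertical axis (tester x = 0, y = -127 mm), 85 mm above the bench, 14 mm below the top of the knob's upright grip bar and 16 mm above the round skirt. The bar is 44 mm long along this point's x, 14 mm thick along its y, 30 mm tall, black with a white line on top at the -x end; below it a skirt 48 mm across, 8 mm high, on the gearbox.
- lever: sprung lever; origin on its upright axis (tester x -45, y 49 mm), 43 mm up; axes as the tester's at rest. A cranked arm ends in a round brass nose, 12 mm across, on the cradle's centre line, 45 mm from the axis in x, face at tester y 37 mm at rest. The pack turns it anticlockwise from above, 0.17 to 0.27 rad per rad of knob after the slack. Push 3.5 N at first, +2 N per 0.1 rad. Not to be touched.
- pointer_tip (a point): tip of the lever's long red pointer, which points 60 degrees from the tester's +x towards +y at rest; 90 mm from the lever's axis, 56 mm above the bench. The red band on the black scale starts 0.48 rad round from the pointer's rest.
- mark_tip (a point): the tip of the green mark, where the pointer's tip must come to stand: 90 mm from the lever's axis, taken at 56 mm above the bench (the green tab, 18 mm long, 8 mm wide, lies just outside and below it). 0.20 to 0.36 rad round from the pointer's rest. The tab turns stiffly about the lever's axis; leave it as found.
- pack: the blue cell pack: rounded box 38 (x) x 66 (y) x 26 (z) mm, 0.12 kg, white label on top, lying flat on the bench. Origin: centre of its underside.
- spare: the grey cell pack with an orange label, same size as the blue one, origin at the centre of its underside; not to be moved.
- tin: round blue tin, 62 mm across, 40 mm high, origin at the centre of its underside; not to be moved.
- driver: yellow screwdriver, 160 mm long, lying on the bench; not to be moved.
There are look-alikes about, which are no part of the job. Of the things like the pack, leave any that is pink; of the rest the smaller one is meant.

How it is judged:
On the way, in this order (a step that is already met when the one before it is completed fails the run):
1. the blue pack lies in the cradle, let go, with the lever still at rest (x of pack in the frame of tester between -0.004 and 0.004 m and y of pack in the frame of tester between -0.012 and 0.01 m and z of pack in the frame of tester below 0.0325 m and angle between pack's own z axis and vertical below 0.06 rad and contact force between the fingers and pack below 0.3 N and x of pointer_tip in the frame of tester above -0.004 m), for 0.2 s.
2. the knob has been turned until the pack moves the lever off its stop (x of pointer_tip in the frame of tester below -0.0064 m and contact force between ram and pack above 1 N), for 0.1 s.
At the end, for the whole second after the job is handed in: The blue pack lies flat at rest in the cradle (within 4 mm of its centre line, 2.5 mm of its floor, 0.12 rad in yaw), squeezed between ram and lever, and the tip of the red pointer stands still within 3 mm of the tip of the green mark (horizontal distance between pointer_tip and mark_tip below 0.003 m and contact force between ram and pack above 2 N and x of pack in the frame of tester between -0.004 and 0.004 m and z of pack in the frame of tester between 0.028 and 0.0325 m and angle between pack's own z axis and vertical below 0.06 rad and angle between the y axis of pack and the y axis of tester, either way round below 0.12 rad and linear speed of pack below 0.01 m/s and angular speed of lever below 0.05 rad/s); the robot touches nothing.
It fails at once if the pointer ran into the red band (lever past 0.48 rad) (x of pointer_tip in the frame of tester below -0.0411 m).
It fails at once if the pack was squeezed with more than 20 N (contact force between ram and pack above 20 N).
It fails at once if the robot pushed the lever or its pointer (contact force between the arm and lever above 1 N).
It fails at once if the green mark was moved (distance of mark_tip from where it was at the start of the episode above 0.003 m).
It fails at once if the grey pack, the tin or the screwdriver was moved more than 20 mm (distance of any of spare, tin, driver from where it was at the start of the episode above 0.02 m).
It also fails if it takes over 58 s, if anything falls off the work surface, if the arm or the gripper's body presses on something with over 40 N, if the wrist force passes 120 N, or if a joint passes its speed limit or range.

ROBOT

A 6-joint arm with a two-finger parallel gripper is mounted at the origin on the work surface. World frame = base frame: x ahead of the robot, y to its left, z up, the work surface at z = 0. Lengths are in m, angles in rad, forces in N, time in s.
With the tool pointing down it reaches from about 0.4 to 0.825 m from the base axis. Payload 7 kg.
Tool frame: the origin (TCP) lies at the very end of the fingers, on their centre line; the grasp point (between the pads) lies 19 mm behind it (tcp_to_grasp is the distance from the TCP to the grasp point, in m); x points along the fingers, z is the direction in which the jaws open and shut, and the axes are right-handed (so a half turn about x gives the same grasp; the last joint's range is limited). The gripper opens to 88 mm and grips with 3 to 60 N. Pads are 19 mm wide; open, the fingers measure 130 mm over their backs; the gripper's body (78 mm by 193 mm) begins 47 mm behind the grasp point.
Start: joints at [1.5, 0.359, 0.012, 0, -1.224, -0.288], TCP at [0.237, 0.632, 0.188] pointing down, gripper open.
Joint ranges: [-3.07, 3.07], [-1.43, 2.12], [-1.02, 1.25], [-3.03, 1.67], [-3.05, -0], [-3.03, 3.03]. Speed limits (rad/s): [2.39, 2.39, 3.01, 3.14, 3.14, 3.14].

INTERFACE

Orientations are given as [roll, pitch, yaw] about the fixed x, y, z axes, in that order (R = Rz(yaw) Ry(pitch) Rx(roll)).
In Python, from station import get_state, grab_frame, job_done, tcp_to_grasp gives the robot as it stands. The module is installed in compiled form; this text tells all that it offers.
- The arm moves only by the shell command python3 -m crank 'ROWS' [FORCE]. ROWS is JSON, a list of rows, each a list of 7 numbers: the shift along the tool's x, y, z in m, then the turn, a rotation vector about the tool's x, y, z in rad, then the opening, from 0 (shut) to 1 (fully open). In form: [[x, y, z, wx, wy, wz, fingers], ...]. A call has 1 to 10 rows; each row is the pose to reach, as a shift and turn from the pose commanded when the call began, along the tool's axes at that moment; what a row does not reach only later rows make up. A row lasts 1/8 s, in which the tool goes at most 62.5 mm and 10.7 degrees, less where a joint would pass 70% of its speed; a pose out of reach is approached as far as the arm can. A call with a gripper value outside its range is refused whole. The fingers move at their own pace and stop on an object; FORCE is the grip in N (left out, the last holds). Time passes only in rows, so rows that repeat a pose let the fingers close. It gives the time, the measured TCP pose, the force and the opening at its end, in the units of the state.
- get_state(): the state, without advancing time (a new reading comes with each control period).
- grab_frame(name): name is "scene" or "top"; returns a dict with "pixels" (384x512x3 uint8, red, green, blue), "vfov" (degrees; the focal length in pixels is half the picture's height over the tangent of half this angle, whatever the lens; pixels are square), "cx", "cy" (the principal point, pixels), "k1" (the pictures are not rectified: a ray, as slopes to the right and down, at radius r is drawn at 1 + k1 r^2 times it, then the intrinsics apply), "extrinsics" (4x4, takes a point from world to camera coordinates). Camera axes: x right, y up, looking along -z (the intrinsics and any distortion apply to the point x, -y, -z); pixel columns grow to the right and rows downward; lengths in m; the calibration is good to about 2 mm. A picture is of the moment at which its call begins. There is no depth.
- job_done(): hands the job in, once; it reports no verdict.
The state is a dict: "t": time; "q": joint angles; "qd": joint speeds; "joint_efforts": joint torques, N m; "eef_pos": TCP position; "ee_rot": TCP orientation; "force": force on the tool from outside, world axes, zero at the start; "moment": the same for the moment, N m; "width": finger opening in m.
Only numpy, scipy, OpenCV 4.12 (cv2) and the standard library are available. Lean on these libraries where they do the work, as an engineer would, in place of code of your own. Each camera call takes 0.05 s, during which the arm holds its last target.

## Working session

There is one attempt and no reset: what is moved stays moved. The work goes in short steps, Python scripts to look and compute and a shell command to move; the robot and the scene stay as the last step left them, time stands still between calls to the robot, and variables do not carry over. Pictures are saved under pics/ and viewed, and the job is handed in when it is done.

```bash
mkdir -p pics; cat > h.py <<'E'
import numpy as np, cv2
from station import get_state, grab_frame, tcp_to_grasp
from scipy.spatial.transform import Rotation as R
def cam(f):
    h=f["pixels"].shape[0]; fl=h/2/np.tan(np.radians(f["vfov"])/2)
    K=np.array([[fl,0,f["cx"]],[0,fl,f["cy"]],[0,0,1.]])
    E=np.array(f["extrinsics"]); D=np.diag([1,-1,-1.]); return K,np.array([f["k1"],0,0,0,0.]),D@E[:3,:3],D@E[:3,3]
def proj(f,P):
    K,d,Rm,t=cam(f); p,_=cv2.projectPoints(np.array(P,float).reshape(-1,1,3),cv2.Rodrigues(Rm)[0],t,K,d); return p.reshape(-1,2)
def unproj(f,uv,z):
    K,d,Rm,t=cam(f); n=cv2.undistortPoints(np.array(uv,float).reshape(-1,1,2),K,d).reshape(-1,2)
    r=np.c_[n,np.ones(len(n))]@Rm; c=-Rm.T@t; s=(np.asarray(z)-c[2])/r[:,2]; return c+r*s[:,None]
def save(f,name,box=None,k=1):
    im=f["pixels"][:,:,::-1]
    if box: im=im[box[1]:box[3],box[0]:box[2]]
    cv2.imwrite("pics/"+name,cv2.resize(im,None,fx=k,fy=k,interpolation=cv2.INTER_CUBIC))
E
python3 - <<'E'
from h import *
import pickle
for n in("scene","top"):
    f=grab_frame(n); pickle.dump(f,open(n+"0.pkl","wb")); save(f,n+"0.png",None,1.5)
    print(n,f["vfov"],f["cx"],f["cy"],f["k1"]); K,d,Rm,t=cam(f); print(-Rm.T@t)
print(get_state(),tcp_to_grasp)
E
```

```text
scene 52.455899026073745 255.06971902475283 191.82480599721117 -0.005745227742470536
[0.8911689  0.64505001 0.97378886]
top 43.43117493749032 252.2587964985325 191.51005964562694 -0.1994135057301929
[0.37649068 0.11866035 1.33698618]
{'t': 0.1, 'q': array([ 1.50010599e+00,  3.59326437e-01,  1.11696608e-02, -2.79525121e-04,
       -1.22408743e+00, -2.88127187e-01]), 'qd': array([ 0.0013977 , -0.0020141 ,  0.00106327,  0.00108697, -0.00044712,
        0.00097658]), 'joint_efforts': array([-9.45022475e-04, -5.84165347e+01,  2.93754745e+01,  7.01554298e+00,
        1.01949045e-02, -5.81516838e-05]), 'eef_pos': array([0.23689014, 0.63155883, 0.18752276]), 'ee_rot': array([ 0.1086068 ,  1.56932479, -1.82110223]), 'force': array([ 0.00112014, -0.66313441,  0.5981547 ]), 'moment': array([ 0.00091008, -0.01395515,  0.03194829]), 'width': 0.08771562180362975} 0.0188
```

View pics/scene0.png

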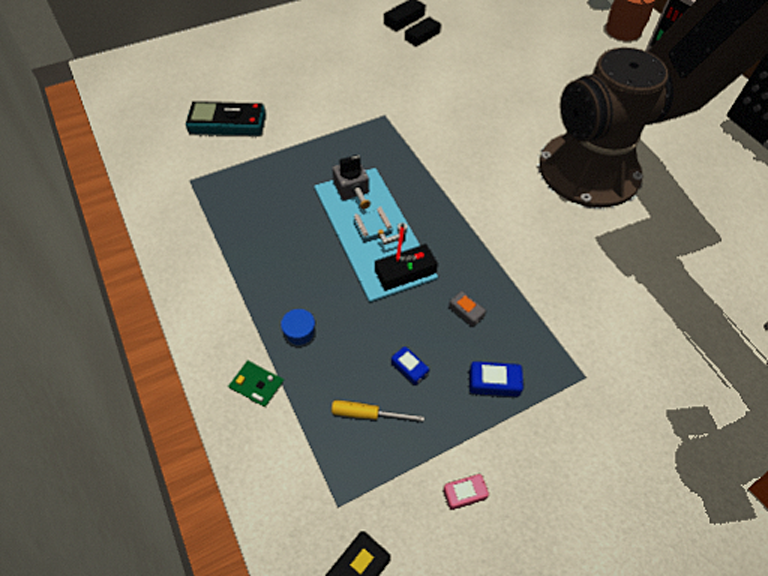

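View pics/top0.png

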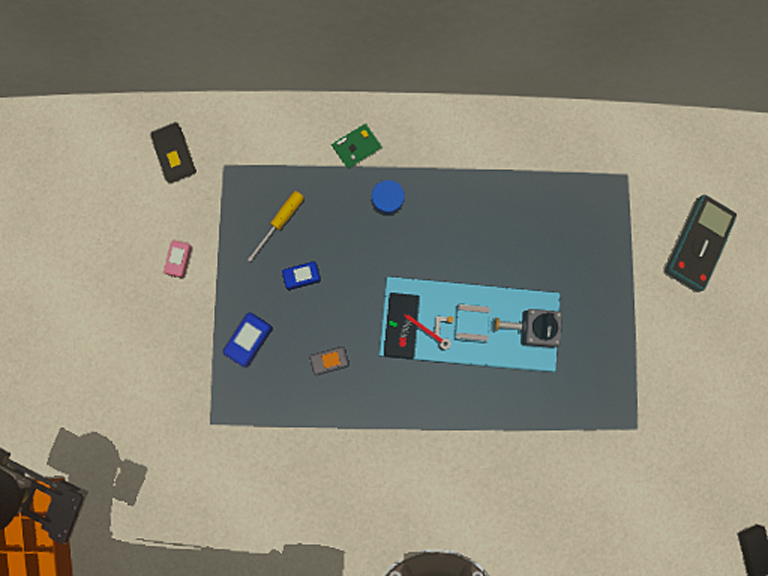

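Candidates for the pack, in pixels of the enlarged top picture: small blue pack at (301,275), large blue at (248,340), pink at (177,258), grey/orange spare at (329,360), and the blue tin at (388,197). By the description I want the small blue one. I'll check it in close crops and measure the tester as well.

```bash
python3 - <<'E'
from h import *
import pickle
f=pickle.load(open("top0.pkl","rb")); g=pickle.load(open("scene0.pkl","rb"))
save(f,"t_pack.png",(180,165,240,210),10)
save(f,"t_tester.png",(245,175,385,255),5.7)
save(g,"s_tester.png",(200,95,300,205),5.4)
save(g,"s_pack.png",(250,220,300,265),10)
E
```

```text
(no output)
```

View pics/t_pack.png

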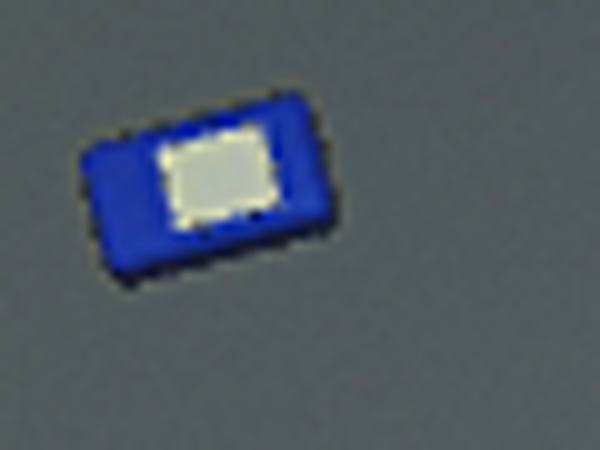

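View pics/t_tester.png

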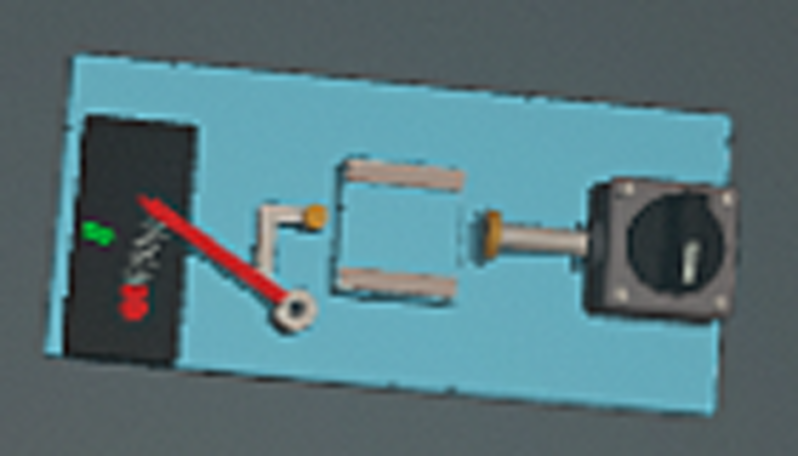

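View pics/s_tester.png

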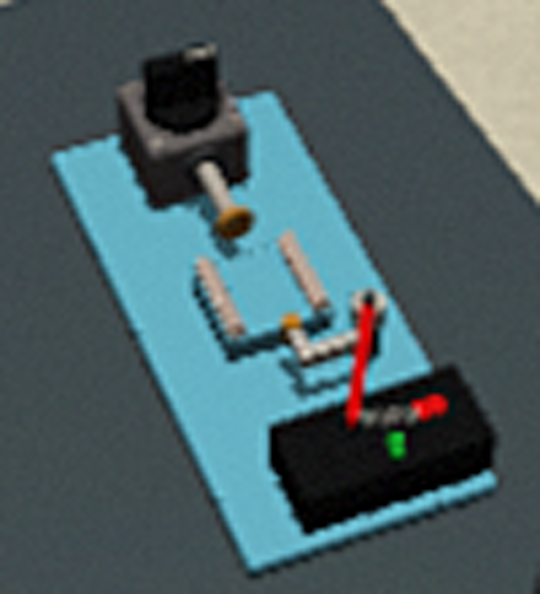

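View pics/s_pack.png

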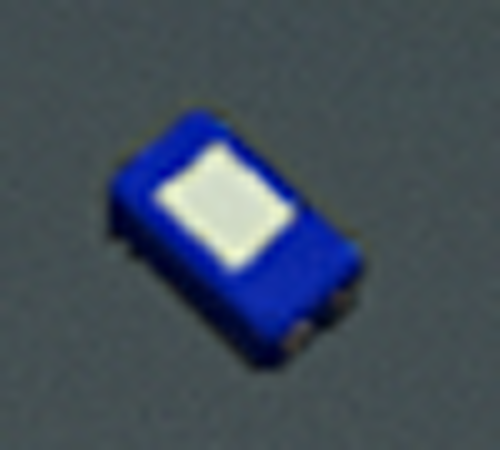

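```bash
cat >> h.py <<'E'
from scipy.optimize import minimize, least_squares
def T(p,P):
    c,s=np.cos(p[2]),np.sin(p[2]); P=np.array(P,float).reshape(-1,3)
    return np.c_[p[0]+c*P[:,0]-s*P[:,1],p[1]+s*P[:,0]+c*P[:,1],P[:,2]]
def fitbox(views,dims,p0,z0=0.):
    """views: list of (frame,softmask); fit box hull to silhouettes"""
    a,b,h=dims
    r=6e-3; cs=[]
    for sx in(-1,1):
        for sy in(-1,1):
            for k in range(5):
                t=k*np.pi/8; cs.append((sx*(a/2-r+r*np.cos(t)),sy*(b/2-r+r*np.sin(t))))
    C=[(x,y,z0+z) for x,y in cs for z in(0.002,h-.001)]
    def cost(p):
        e=0
        for f,m in views:
            h_=cv2.convexHull(proj(f,T(p,C)).astype(np.float32)).reshape(-1,2)
            S=8;M=np.zeros(m.shape,np.uint8)
            x0,y0=(h_.min(0)-12).astype(int);x1,y1=(h_.max(0)+12).astype(int)
            M=np.zeros(((y1-y0)*S,(x1-x0)*S),np.uint8)
            cv2.fillPoly(M,[np.round((h_-[x0,y0]+.5)*S-.5).astype(np.int32)],255)
            M=cv2.resize(M,(x1-x0,y1-y0),interpolation=cv2.INTER_AREA)/255.
            e+=((M-m[y0:y1,x0:x1])**2).sum()
        return e
    r=minimize(cost,p0,method="Nelder-Mead",options=dict(initial_simplex=np.array(p0)+np.array([[0,0,0],[.004,0,0],[0,.004,0],[0,0,.06]]),xatol=1e-5,fatol=1e-3,maxiter=400))
    return r.x,r.fun
E
python3 - <<'E'
from h import *
import pickle
f=pickle.load(open("top0.pkl","rb")); g=pickle.load(open("scene0.pkl","rb"))
def un(a,k,o): return (np.array(a,float)+.5)/k-.5+np.array(o)
ct=un([(73,57),(733,116),(715,413),(45,355)],5.7,(245,175))
P=np.array([(.075,.165,.012),(.075,-.165,.012),(-.075,-.165,.012),(-.075,.165,.012)])
cs=un([(255,568),(52,158),(272,92),(495,486)],5.4,(200,95))
def fit(vs):
    r=least_squares(lambda p:np.concatenate([(proj(v,T(p,P))-c).ravel() for v,c in vs]),[.4,.1,0]); return r
for n,vs in(("t",[(f,ct)]),("s",[(g,cs)]),("b",[(f,ct),(g,cs)])):
    r=fit(vs); print(n,r.x.round(4),r.fun.round(1))
p=r.x
print("base mids",unproj(f,un([(345,235)],5.7,(245,175)),.03))
for nm,pts in(("ram",(0,-.04,.043)),("lev",(-.045,.049,.043)),("knobtop",(0,-.127,.099))):
    print(nm,T(p,[pts]),proj(f,T(p,[pts])),(proj(f,T(p,[pts]))-[245,175]+.5)*5.7)
# pack
def mask(fr,box):
    im=fr["pixels"].astype(float); b=im[:,:,2]-im[:,:,0]; m=np.clip((b-40)/100,0,1)
    white=(im.min(2)>140); m[white]=1
    M=np.zeros_like(m); x0,y0,x1,y1=box; M[y0:y1,x0:x1]=m[y0:y1,x0:x1]
    return M
mt=mask(f,(180,165,225,200)); ms=mask(g,(255,225,295,260))
cv2.imwrite("pics/m.png",cv2.resize(np.hstack([mt[165:210,180:240],ms[220:265,250:300]])*255,None,fx=6,fy=6))
p0=unproj(f,[(201,183)],.026)[0]; print(p0)
for vs in([(f,mt)],[(g,ms)],[(f,mt),(g,ms)]):
    print(min((fitbox(vs,(.038,.066,.026),[p0[0],p0[1],a]) for a in(-.4,0,.4)),key=lambda q:q[1]))
E
```

```text
t [ 0.5356 -0.0601 -0.0747] [-0.3 -0.7  0.1 -0.4  0.4  0.5 -0.2  0.5]
s [ 0.5358 -0.0586 -0.0762] [-0.7  0.7 -0.5 -0.5  0.2 -0.4  1.  -0.2]
b [ 0.5356 -0.0595 -0.0753] [-0.5 -0.7 -0.  -0.4  0.2  0.6 -0.4  0.4 -0.8  0.5 -0.6 -0.7  0.1 -0.6
  1.  -0.5]
base mids [[ 0.53291516 -0.0335301   0.03      ]]
ram [[ 0.53262174 -0.09942245  0.043     ]] [[329.74527179 215.69969531]] [[485.89804922 234.83826328]]
lev [[ 0.49444526 -0.00728909  0.043     ]] [[295.98561414 229.27599671]] [[293.46800059 312.22318125]]
knobtop [[ 0.52607623 -0.18617588  0.099     ]] [[365.97214199 216.08247772]] [[692.39120935 237.02012301]]
[0.62003316 0.25453241 0.026     ]
(array([0.62256546, 0.25806227, 0.33685539]), np.float64(69.03524525182621))
(array([0.61854958, 0.25499504, 0.23708408]), np.float64(96.24526370626683))
(array([0.62068059, 0.2564345 , 0.26155252]), np.float64(170.6588649750096))[ WARN:0@1.208] global loadsave.cpp:1063 imwrite_ Unsupported depth image for selected encoder is fallbacked to CV_8U.
```

```bash
python3 - <<'E'
from h import *
import pickle
f=pickle.load(open("top0.pkl","rb")); g=pickle.load(open("scene0.pkl","rb"))
for fr,(u,v) in((f,(201,183)),(g,(273,243))):
    im=fr["pixels"].astype(int); b=im[:,:,2]-im[:,:,0]; print(b[v-9:v+10:1,u-20:u+20:2])
E
```

```text
[[ 10  11  10  11  10  11  10  10  13  12  10   5  -4  15  67   6  10  13
   13  12]
 [ 11  11  10  11  13   8  10  10   9   6  -1   3  90 122 136   0  13  14
   13  12]
 [  9  11  13  11   9  11   8   7   0   1  88 128 149 139 137  10  10  14
   11  11]
 [ 12  11  11  13   7   8   1   1  59 125 115 140  33 139 140   9  13  11
   12  12]
 [ 11  11  13   9   2  -7  53 117 150 146  59 -26 -22 147 136  54  10  12
   12  11]
 [ 12  11  11   5  52 104 132 138  27 -27 -22 -14 -15 151 136  94   8  13
   12  11]
 [ 12  11  11   2 135 138 134  90 -26 -16 -12 -10 -21 163 135 108   7  12
   12  12]
 [ 11  12  11  -2 141 129 130 109 -20 -12  -9  -7 -15  38 139 108   3  12
   12  11]
 [ 10  11  11   1 125 129 129 134 -15 -10  -4  -8 -12  45 137 123   1  12
   12  12]
 [ 11  10  11   3 119 128 132 131 -24 -13  -7  -8 -10  13 141 133   7  12
   12  13]
 [ 11  13  12   6 127 132 131 141 -26 -14  -6  -8 -15 -20 141 141   5  11
   13  13]
 [ 12  12  11   6 113 132 129 141 -30 -13 -11 -18 -27  33 146 145  16  11
   12  12]
 [ 13  12  12   9  74 131 129 139  58 -24 -27  74  75 154 127 119  19  12
   12 
[... 1431 characters left out ...]
  75  11
   14  15]
 [ 12  13  15  16  16  13  46  82 154  63 -31  54 166 159 151 162 111   8
   15  15]
 [ 16  15  14  15  14   9  35  51 125 142  32 140 160 154 154 156 111  12
   15  15]
 [ 14  13  15  15  13  14  15  43  78 153 133 164 155 154 156 144  64  12
   14  15]
 [ 15  16  13  14  14  13  12  20  47 117 161 156 154 157 154 113  11  12
   15  15]
 [ 13  14  16  13  16  15  14   8  43  70 146 155 154 157 132  32  10  16
   14  12]
 [ 13  14  13  15  15  14  15  12  23  47 110 153 162 151  97  15  10  12
   15  12]
 [ 13  15  15  16  13  15  13  12   9  43  66 141 140 134  56  18  12  14
   13  15]
 [ 14  13  14  15  15  13  14  15  10  22  49 109 146  62  25   8  13  15
   14  14]]
```

View pics/m.png

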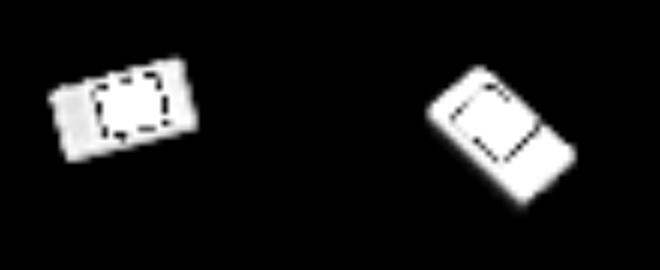

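```bash
cat >> h.py <<'E'
def bluemask(fr,box):
    im=fr["pixels"].astype(float); b=im[:,:,2]-im[:,:,0]; m=np.clip((b-16)/14,0,1); m[im.min(2)>140]=1
    M=np.zeros_like(m); x0,y0,x1,y1=box; M[y0:y1,x0:x1]=m[y0:y1,x0:x1]
    return cv2.morphologyEx(M,cv2.MORPH_CLOSE,np.ones((3,3)))
E
python3 - <<'E'
from h import *
import pickle
f=pickle.load(open("top0.pkl","rb")); g=pickle.load(open("scene0.pkl","rb"))
mt=bluemask(f,(180,165,225,200)); ms=bluemask(g,(255,225,295,260))
for vs in([(f,mt)],[(g,ms)],[(f,mt),(g,ms)]):
    p,e=min((fitbox(vs,(.038,.066,.026),[.62,.256,a]) for a in(0,.25,.5)),key=lambda q:q[1]); print(p,e)
for fr,o,n in((f,(180,165),"ft.png"),(g,(250,220),"fs.png")):
    im=cv2.resize(np.ascontiguousarray(fr["pixels"][o[1]:o[1]+45,o[0]:o[0]+60,::-1]),None,fx=8,fy=8,interpolation=2)
    for z in(0,.026):
        c=proj(fr,T(p,[(a,b,z) for a,b in((.019,.033),(.019,-.033),(-.019,-.033),(-.019,.033))]))
        cv2.polylines(im,[((c-o+.5)*8).astype(np.int32)],True,(0,255,255),1)
    cv2.imwrite("pics/"+n,im)
a=np.hstack([cv2.imread("pics/ft.png"),np.zeros((360,4,3),np.uint8),cv2.imread("pics/fs.png")[:, :300]]);cv2.imwrite("pics/fit.png",a)
s=get_state(); Rm=R.from_euler("xyz",s["ee_rot"]).as_matrix(); print(Rm.round(3))
E
```

```text
[0.6213423  0.25729618 0.29616202] 8.735046724572182
[0.61974091 0.25581714 0.29084234] 15.935159318629411
[0.62055264 0.25666117 0.29006792] 35.05998579824086
[[-0.     0.936 -0.351]
 [-0.001 -0.351 -0.936]
 [-1.     0.     0.001]]
```

View pics/fit.png

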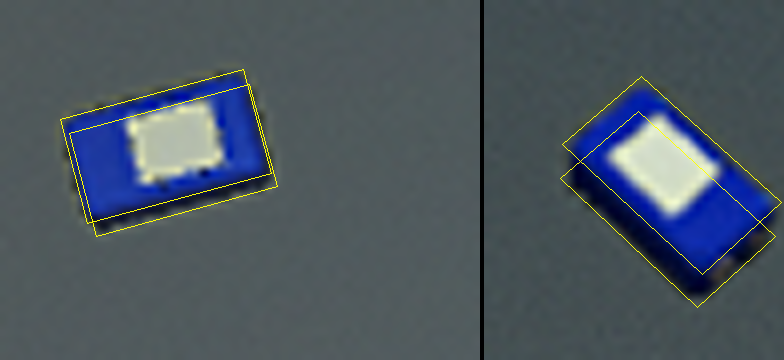

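Small blue pack is the one: the fit gives (0.6206, 0.2567), yaw 0.290. Tester is at (0.5356, -0.0595), yaw -0.075. Next I work out the move to a hover over the pack.

```bash
cat >> h.py <<'E'
TEST=np.array([.5356,-.0595,-.0753])
def plan(xyz,zang,s=None):
    """tool-frame shift to xyz with tool x down and jaw axis at world angle zang, from current measured pose"""
    s=s or get_state(); Rm=R.from_euler("xyz",s["ee_rot"]).as_matrix()
    d=Rm.T@(np.array(xyz)-s["eef_pos"])
    z=np.array([np.cos(zang),np.sin(zang),0]); x=np.array([0,0,-1.]); G=np.c_[x,np.cross(z,x),z]
    w=R.from_matrix(Rm.T@G).as_rotvec()
    print("shift",d.round(4),"turn",w.round(4),"pos",s["eef_pos"].round(4),"q",s["q"].round(2),"w",round(s["width"],4),"F",s["force"].round(2),"t",round(s["t"],2))
E
python3 -c "
from h import *
plan([.6206,.2567,.10],.290-np.pi)"
```

```text
shift [0.0879 0.4909 0.2161] turn [ 9.219e-01  1.300e-03 -8.000e-04] pos [0.2369 0.6316 0.1875] q [ 1.5   0.36  0.01 -0.   -1.22 -0.29] w 0.0877 F [ 0.   -0.66  0.6 ] t 0.1
```

```bash
python3 -m crank '[[0,0.06,0.025,0.15,0,0,1],[0,0.11,0.05,0.3,0,0,1],[0,0.17,0.075,0.45,0,0,1],[0,0.22,0.1,0.6,0,0,1],[0.01,0.28,0.125,0.75,0,0,1],[0.02,0.34,0.15,0.92,0,0,1],[0.04,0.39,0.17,0.922,0,0,1],[0.06,0.44,0.19,0.922,0,0,1],[0.088,0.491,0.216,0.922,0.001,-0.001,1],[0.088,0.491,0.216,0.922,0.001,-0.001,1]]' 15; python3 -c "
from h import *
plan([.6206,.2567,.10],.290-np.pi)"
```

```text
t: 1.35
eef_pos: [0.6211, 0.253, 0.0966]
ee_rot: [0.105, 1.566, -2.751]
force: [-0.2, 0.2, -0.5]
width: 0.0877
shift [-0.0034 -0.0037 -0.0005] turn [-0.0049  0.0052 -0.0005] pos [0.6211 0.253  0.0966] q [ 0.68  0.42 -0.11 -0.   -1.04 -0.39] w 0.0877 F [-0.17  0.2  -0.51] t 1.35
```

```bash
python3 -m crank '[[0,0,0,0,0,0,1],[0,0,0,0,0,0,1]]'; python3 - <<'E'
from h import *
plan([.6206,.2567,.014],.290-np.pi)
f=grab_frame("top"); save(f,"t1.png",(150,130,270,220),6)
E
```

```text
t: 1.6
eef_pos: [0.6207, 0.2585, 0.1011]
ee_rot: [-2.312, 1.569, 1.121]
force: [0.6, 1.0, -0.1]
width: 0.0876
shift [0.0871 0.0018 0.0008] turn [ 0.0013 -0.0015  0.0017] pos [0.6207 0.2585 0.1011] q [ 0.68  0.41 -0.11 -0.   -1.05 -0.39] w 0.0876 F [ 0.59  1.05 -0.08] t 1.6
```

View pics/t1.png

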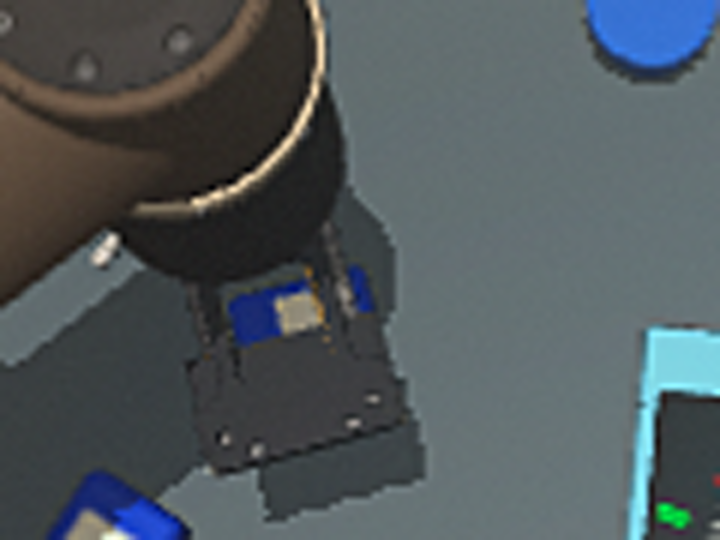

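```bash
python3 -m crank '[[0.03,0,0,0,0,0,1],[0.06,0,0,0,0,0,1],[0.075,0,0,0,0,0,1],[0.086,0,0,0,0,0,1],[0.086,0,0,0,0,0,1],[0.086,0,0,0,0,0,1]]'; python3 -c "
from h import *
plan([.6206,.2567,.014],.290-np.pi)"
```

```text
t: 2.4
eef_pos: [0.6216, 0.2579, 0.0154]
ee_rot: [-2.436, 1.568, 0.996]
force: [-0.5, 0.6, 0.0]
width: 0.0875
shift [0.0014 0.0009 0.0013] turn [ 0.0003 -0.0019  0.0016] pos [0.6216 0.2579 0.0154] q [ 0.68  0.5  -0.19 -0.   -0.88 -0.39] w 0.0875 F [-0.46  0.63  0.03] t 2.4
```

Within 1.5 mm of the target. Closing gently.

```bash
python3 -m crank '[[0,0,0,0,0,0,0.6],[0,0,0,0,0,0,0.4],[0,0,0,0,0,0,0.3],[0,0,0,0,0,0,0.3],[0,0,0,0,0,0,0.3],[0,0,0,0,0,0,0.3],[0,0,0,0,0,0,0.3]]' 20; python3 -c "
from h import *
plan([.6206,.2567,.10],.290-np.pi)"
```

```text
t: 3.28
eef_pos: [0.6209, 0.2574, 0.0143]
ee_rot: [-1.88, 1.569, 1.551]
force: [-0.4, -0.0, -0.1]
width: 0.0278
shift [-0.0857  0.0005  0.0005] turn [-0.     -0.0004  0.0013] pos [0.6209 0.2574 0.0143] q [ 0.68  0.5  -0.2  -0.   -0.88 -0.39] w 0.0278 F [-0.44 -0.04 -0.06] t 3.27
```

Width reads 27.8 mm, but the pack is 38 mm wide, so I look before going on.

```bash
python3 - <<'E'
from h import *
g=grab_frame("scene"); save(g,"s2.png",(220,200,320,275),7.5)
f=grab_frame("top"); save(f,"t2.png",(150,130,270,220),6)
E
```

```text
(no output)
```

View pics/s2.png

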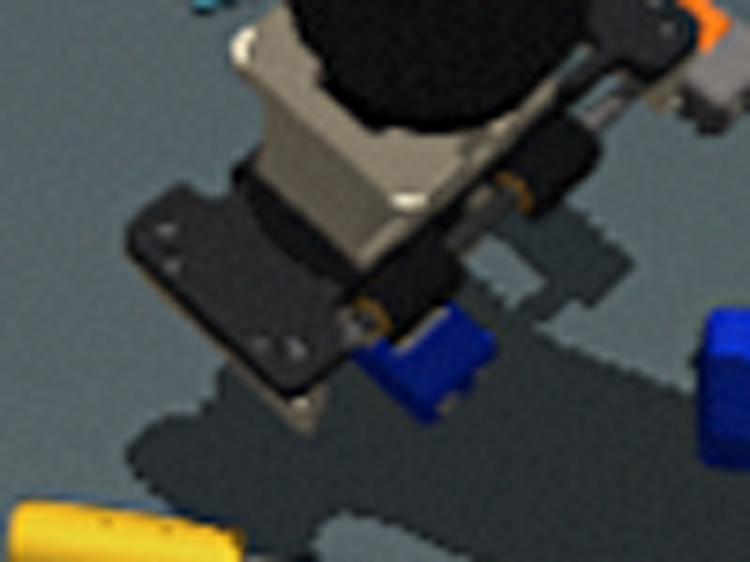

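View pics/t2.png

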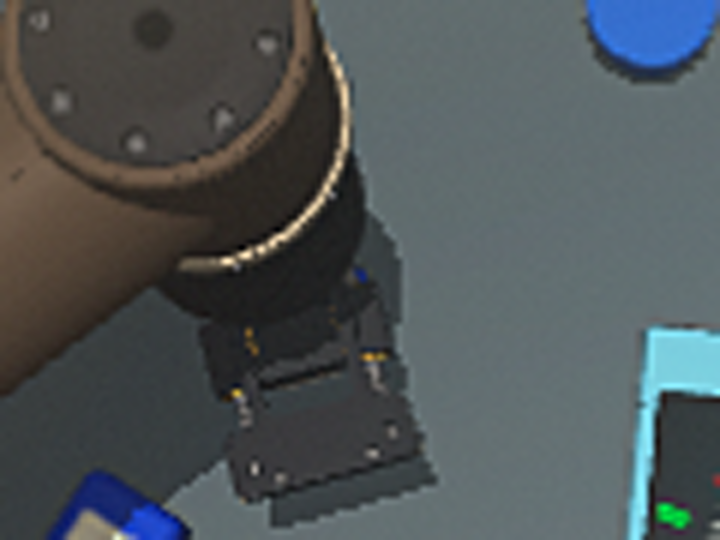

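```bash
python3 -m crank '[[0,0,0,0,0,0,0.28],[0,0,0,0,0,0,0.28]]'; python3 - <<'E'
from h import *
s=get_state(); print(s["width"])
g=grab_frame("scene")
# project TCP and finger pad corners
Rm=R.from_euler("xyz",s["ee_rot"]).as_matrix(); p=s["eef_pos"]
pts=[p+Rm@np.array([a,b,c]) for a in(0,-.047) for b in(-.0095,.0095) for c in(-s["width"]/2,s["width"]/2)]
uv=proj(g,pts); o=(220,200); k=7.5
im=cv2.resize(np.ascontiguousarray(g["pixels"][200:275,220:320,::-1]),None,fx=k,fy=k,interpolation=2)
for q in uv: cv2.circle(im,tuple(int(v) for v in ((q-o+.5)*k)),3,(0,255,255),-1)
for z in(0,.026):
    c=proj(g,T([.6206,.2567,.29],[(a,b,z) for a,b in((.019,.033),(.019,-.033),(-.019,-.033),(-.019,.033))]))
    cv2.polylines(im,[((c-o+.5)*k).astype(np.int32)],True,(0,255,0),1)
cv2.imwrite("pics/s3.png",im)
E
```

```text
t: 3.62
eef_pos: [0.6209, 0.2574, 0.0144]
ee_rot: [-1.908, 1.569, 1.523]
force: [0.1, -0.3, 0.8]
width: 0.0247
0.024746586151336306
```

View pics/s3.png

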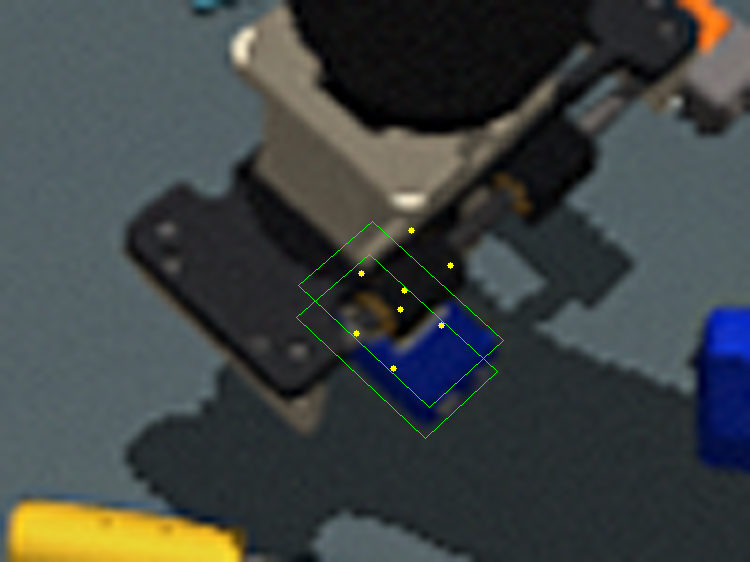

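Fingers keep closing past the pack's width, yet the pack hasn't moved. I raise the tool to see where the fingers are.

```bash
python3 -m crank '[[-0.03,0,0,0,0,0,0.28],[-0.06,0,0,0,0,0,0.28],[-0.09,0,0,0,0,0,0.28],[-0.09,0,0,0,0,0,0.28],[-0.09,0,0,0,0,0,0.28]]'; python3 - <<'E'
from h import *
s=get_state(); print(s["width"],s["eef_pos"],s["force"])
g=grab_frame("scene"); save(g,"s4.png",(190,120,350,275),4.5)
f=grab_frame("top"); save(f,"t4.png",(130,100,270,220),5)
E
```

```text
t: 4.3
eef_pos: [0.6205, 0.2572, 0.104]
ee_rot: [-1.571, 1.569, 1.861]
force: [-0.2, -0.1, -0.7]
width: 0.0246
0.02463181147843428 [0.62053568 0.25722164 0.1039838 ] [-0.1803966  -0.06804563 -0.69409873]
```

View pics/s4.png

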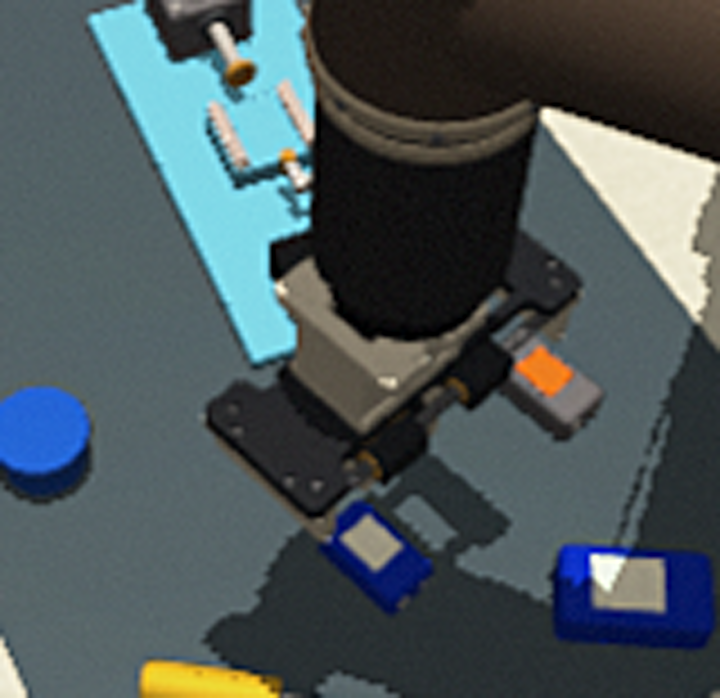

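View pics/t4.png

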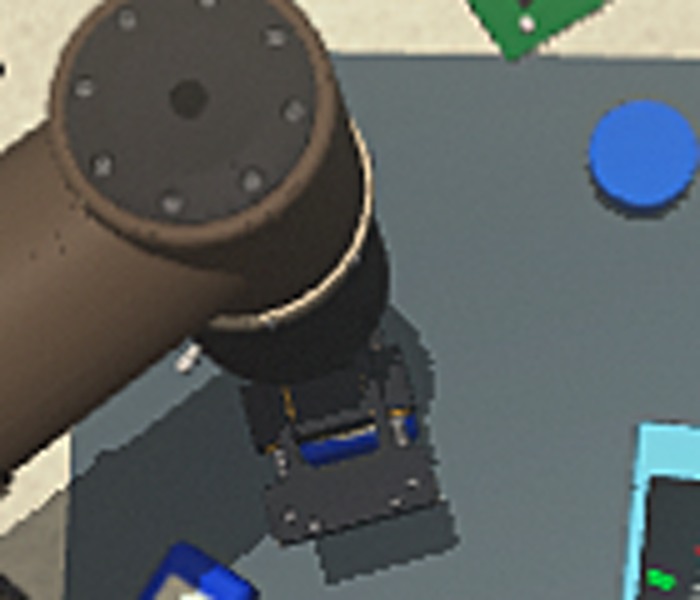

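```bash
cat > d.py <<'E'
from h import *
import sys
def draw(n,box,k,out):
    s=get_state(); g=grab_frame(n)
    Rm=R.from_euler("xyz",s["ee_rot"]).as_matrix(); p=s["eef_pos"]; o=box[:2]
    im=cv2.resize(np.ascontiguousarray(g["pixels"][box[1]:box[3],box[0]:box[2],::-1]),None,fx=k,fy=k,interpolation=2)
    def poly(P,c): cv2.polylines(im,[((proj(g,[p+Rm@np.array(a) for a in P])-o+.5)*k).astype(np.int32)],True,c,1)
    w=s["width"]/2
    poly([(-.066,-.039,-.0965),(-.066,.039,-.0965),(-.066,.039,.0965),(-.066,-.039,.0965)],(0,255,255))
    for a,b in((w,w+.021),(-w,-w-.021)):
        poly([(0,-.0095,a),(0,.0095,a),(0,.0095,b),(0,-.0095,b)],(0,255,0)); poly([(-.066,-.0095,a),(-.066,.0095,a),(-.066,.0095,b),(-.066,-.0095,b)],(0,128,255))
    cv2.imwrite("pics/"+out,im)
draw("scene",(190,120,350,275),4.5,"s5.png"); draw("top",(130,100,270,220),5,"t5.png")
E
python3 d.py
```

```text
(no output)
```

View pics/s5.png

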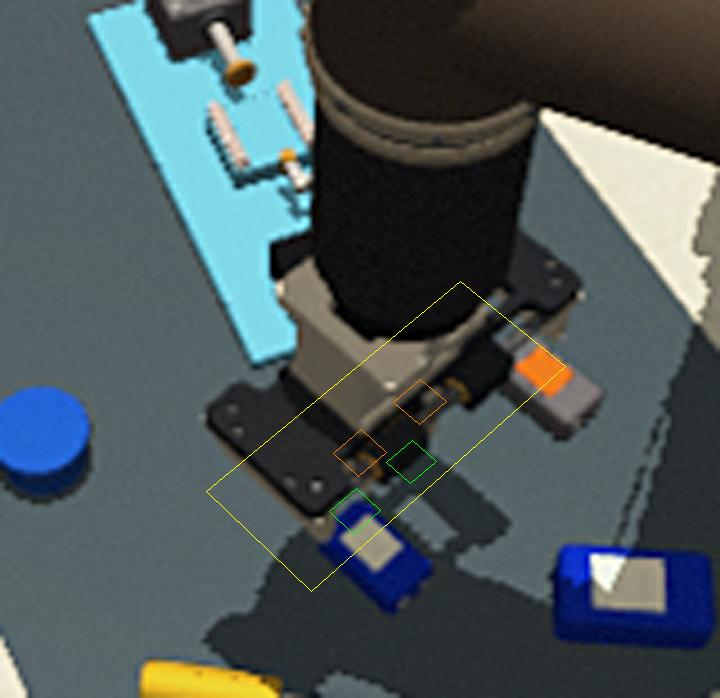

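View pics/t5.png

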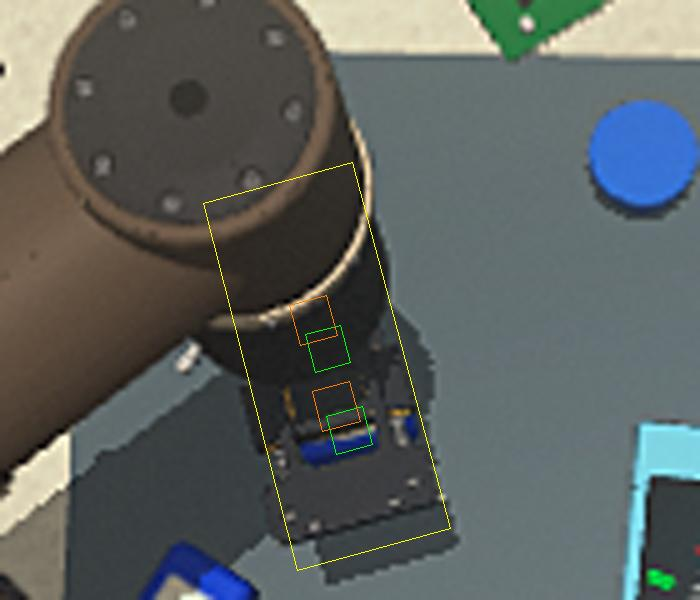

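```bash
python3 - <<'E'
from h import *
g=grab_frame("scene"); save(g,"s6.png",(235,165,325,240),8.5)
E
```

```text
(no output)
```

View pics/s6.png

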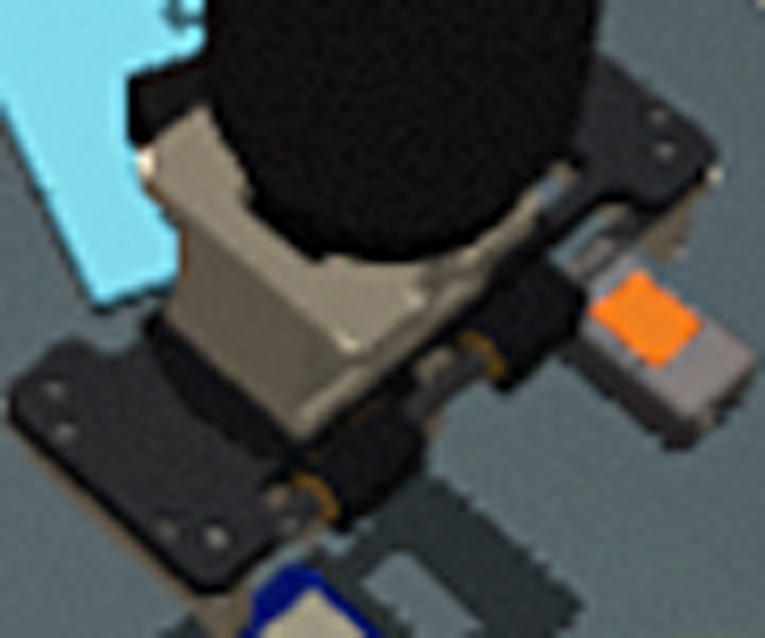

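Fingers are hidden below the gripper body, and the body sits higher in both views than I predicted. I tilt the tool a little so the fingers show.

```bash
python3 -m crank '[[-0.02,0,0,0,0,-0.15,0.6],[-0.05,0,0,0,0,-0.3,0.8],[-0.05,0,0,0,0,-0.45,0.8],[-0.05,0,0,0,0,-0.6,0.8],[-0.05,0,0,0,0,-0.6,0.8],[-0.05,0,0,0,0,-0.6,0.8]]'; python3 d.py; python3 -c "
from h import *
plan([.6206,.2567,.10],.290-np.pi)"
```

```text
t: 5.3
eef_pos: [0.6212, 0.2566, 0.1537]
ee_rot: [-1.57, 0.971, 1.861]
force: [-0.1, 0.4, -0.2]
width: 0.0697
shift [0.0443 0.0319 0.0005] turn [ 1.600e-03 -3.000e-04  6.002e-01] pos [0.6206 0.2581 0.1545] q [ 0.28  0.45  0.15 -0.62 -1.33  0.18] w 0.0694 F [ 0.15  0.85 -0.43] t 5.4
```

View pics/s5.png

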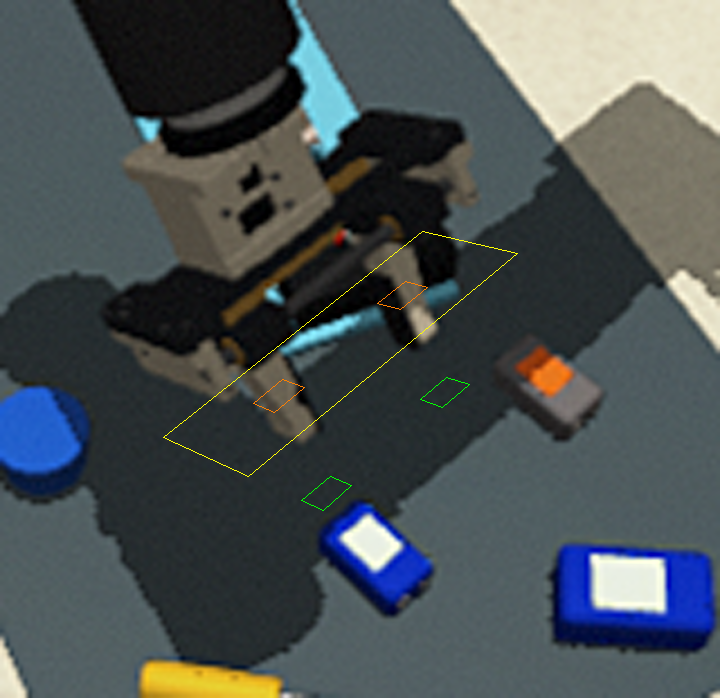

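The scene view shows the real tips at (297,435) and (427,335), but the reported TCP puts them at (326,493) and (445,392). They fall about 40 mm short along the fingers. I'll check this in the top view.

View pics/t5.png

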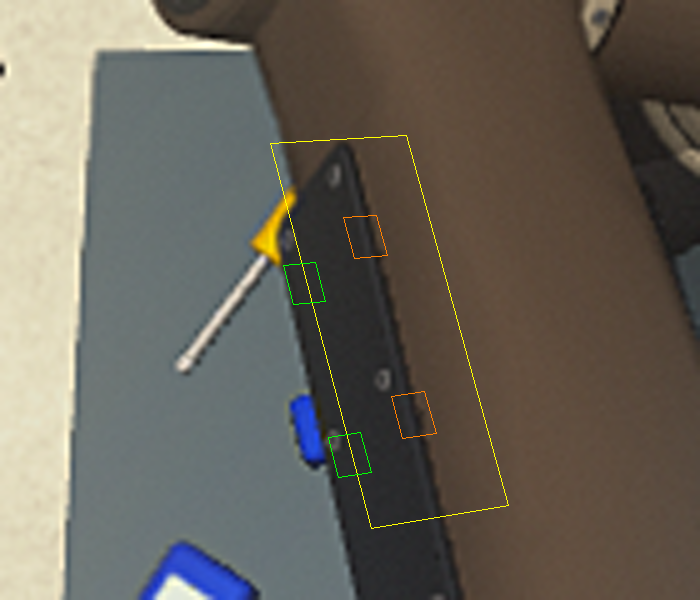

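```bash
python3 - <<'E'
from h import *
g=grab_frame("scene"); save(g,"s7.png",(210,165,300,230),8.5)
E
```

```text
(no output)
```

View pics/s7.png

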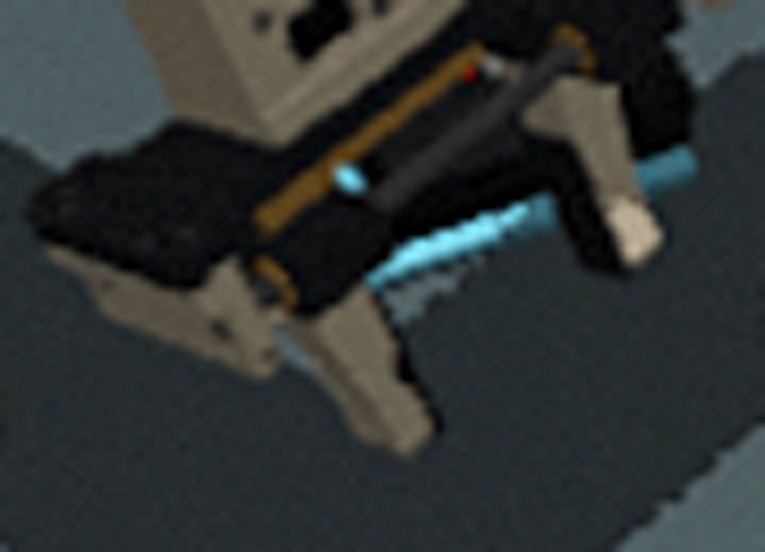

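```bash
python3 - <<'E'
from h import *
s=get_state(); g=grab_frame("scene"); Rm=R.from_euler("xyz",s["ee_rot"]).as_matrix(); w=s["width"]/2+.008
ob=np.array([(257.6,215.6),(283.5,194.4)])
fun=lambda o:(proj(g,[s["eef_pos"]+Rm@(np.array(o)+[0,0,sg*w]) for sg in(1,-1)])-ob).ravel()
a=fun([0,0,0]).reshape(2,2); sg=1
print(a)
r=least_squares(fun,[0,0,0]);print(r.x,r.fun)
r=least_squares(lambda p:fun([p[0],0,0]),[0]);print(r.x,r.fun)
E
```

```text
[[ 30.74577898  -8.14765474]
 [-20.04646503  34.46193283]]
[116919.92143572 174684.07830646  92442.41887516] [ 12.95005302 -10.60004561 -12.95005001  10.60004037]
[-0.03807692] [ 25.38217543 -20.43413361 -26.10037136  22.13629822]
```

```bash
python3 - <<'E'
from h import *
s=get_state(); g=grab_frame("scene"); Rm=R.from_euler("xyz",s["ee_rot"]).as_matrix(); w=s["width"]/2+.008
ob=np.array([(257.6,215.6),(283.5,194.4)])
fun=lambda o:(proj(g,[s["eef_pos"]+Rm@(np.array(o)+[0,0,sg*w]) for sg in(-1,1)])-ob).ravel()
print(fun([0,0,0]))
r=least_squares(fun,[0,0,0],x_scale=.01,diff_step=1e-3);print(r.x,r.fun)
r=least_squares(lambda p:fun([p[0],0,0]),[-.03]);print(r.x,r.fun)
E
```

```text
[ 5.94685957 13.22915935  4.84831694 13.08954685]
[-0.04334827 -0.0059379  -0.00142008] [ 0.10172217  0.12185905 -0.10556199 -0.12644599]
[-0.03985172] [-0.39558347  0.31474242 -0.77330248  0.21676894]
```

The real tips are about 40 mm short of the reported TCP along the fingers, confirmed by the fit (residual under 1 px). I'll straighten up and descend open around the pack, watching the wrist force to find the true height by a light touch on the bench.

```bash
python3 -c "
from h import *
plan([.6206,.2567,.03],.290-np.pi)"
```

```text
shift [0.102  0.0721 0.0005] turn [ 2.500e-03 -5.000e-04  6.007e-01] pos [0.6204 0.2585 0.1549] q [ 0.28  0.45  0.15 -0.62 -1.33  0.19] w 0.0697 F [-0.19 -0.13  0.81] t 5.55
```

```bash
python3 -m crank '[[0,0,0,0,0,0.15,1],[0,0,0,0,0,0.3,1],[0,0,0,0,0,0.45,1],[0,0,0,0,0,0.6,1],[0.03,0.02,0,0,0,0.6,1],[0.06,0.042,0,0,0,0.6,1],[0.085,0.06,0,0,0,0.6,1],[0.102,0.071,0,0,0,0.6,1],[0.102,0.071,0,0,0,0.6,1],[0.102,0.071,0,0,0,0.6,1]]'; python3 -c "
from h import *
plan([.6206,.2567,-.022],.290-np.pi)"
```

```text
t: 6.8
eef_pos: [0.6217, 0.2574, 0.0314]
ee_rot: [-2.52, 1.568, 0.913]
force: [0.3, -0.2, 0.4]
width: 0.0877
shift [0.0534 0.0004 0.0014] turn [ 0.0012 -0.0021  0.0015] pos [0.6217 0.2574 0.0314] q [ 0.68  0.48 -0.18 -0.   -0.91 -0.39] w 0.0877 F [ 0.32 -0.21  0.36] t 6.8
```

```bash
python3 -m crank '[[0.02,0,0.0005,0,0,0,1],[0.04,0,0.0005,0,0,0,1],[0.05,0,0.0005,0,0,0,1],[0.053,0,0.0005,0,0,0,1],[0.053,0,0.0005,0,0,0,1]]'; for i in 1; do python3 -c "
from h import *
plan([.6206,.2567,-.022],.290-np.pi)"; done
```

```text
t: 7.42
eef_pos: [0.6212, 0.2567, -0.0222]
ee_rot: [-2.331, 1.569, 1.1]
force: [-0.0, 0.2, 0.3]
width: 0.0875
shift [-0.0002 -0.0002  0.0006] turn [ 0.0002 -0.0014  0.0015] pos [ 0.6212  0.2567 -0.0222] q [ 0.68  0.54 -0.22 -0.   -0.8  -0.39] w 0.0875 F [-0.01  0.23  0.3 ] t 7.42
```

Reported z is -0.022 with no contact, so the tips really are short. I carry on in small steps.

```bash
python3 -m crank '[[0.005,0,0,0,0,0,1],[0.008,0,0,0,0,0,1],[0.010,0,0,0,0,0,1],[0.011,0,0,0,0,0,1]]'; python3 -m crank '[[0.002,0,0,0,0,0,1],[0.003,0,0,0,0,0,1]]';python3 -m crank '[[0.0015,0,0,0,0,0,1],[0.002,0,0,0,0,0,1]]'
```

```text
t: 7.92
eef_pos: [0.6207, 0.2564, -0.0341]
ee_rot: [-1.82, 1.57, 1.611]
force: [-0.4, -0.5, 0.7]
width: 0.0876
t: 8.18
eef_pos: [0.6207, 0.2564, -0.037]
ee_rot: [-1.84, 1.57, 1.591]
force: [0.1, 0.0, 0.5]
width: 0.0877
t: 8.43
eef_pos: [0.6208, 0.2564, -0.0379]
ee_rot: [-2.136, 1.57, 1.296]
force: [-4.6, -0.5, 11.3]
width: 0.0875
```

Touch at reported z ≈ -0.0377, so real tip height = reported + 0.0377. Raise 15.5 mm and close.

```bash
python3 -m crank '[[-0.008,0,0,0,0,0,1],[-0.0155,0,0,0,0,0,1],[-0.0155,0,0,0,0,0,0.6],[-0.0155,0,0,0,0,0,0.4],[-0.0155,0,0,0,0,0,0.3],[-0.0155,0,0,0,0,0,0.3],[-0.0155,0,0,0,0,0,0.3],[-0.0155,0,0,0,0,0,0.3],[-0.0155,0,0,0,0,0,0.3]]' 20; python3 -c "
from h import *
plan([.6206,.2567,-.0227],.290-np.pi)"
```

```text
t: 9.55
eef_pos: [0.6206, 0.2563, -0.0236]
ee_rot: [-1.695, 1.57, 1.736]
force: [0.5, -0.3, -0.6]
width: 0.0377
shift [-0.0009 -0.0004 -0.0001] turn [-0.     -0.0002  0.0012] pos [ 0.6206  0.2563 -0.0236] q [ 0.68  0.54 -0.23 -0.   -0.8  -0.39] w 0.0377 F [ 0.52 -0.3  -0.58] t 9.55
```

```bash
python3 -m crank '[[-0.03,0,0,0,0,0,0.3],[-0.07,0,0,0,0,0,0.3],[-0.12,0,0,0,0,0,0.3],[-0.12,0,0,0,0,0,0.3]]'; python3 -c "
from h import *
plan([.5356,-.0595,.09],-.0753-np.pi)"
```

```text
t: 10.05
eef_pos: [0.6234, 0.2578, 0.1016]
ee_rot: [-2.758, 1.562, 0.674]
force: [-0.3, -0.2, -2.0]
width: 0.0373
shift [0.0092 0.2788 0.1751] turn [ 0.366  -0.0077  0.0049] pos [0.6234 0.2578 0.1016] q [ 0.68  0.41 -0.11  0.   -1.04 -0.39] w 0.0373 F [-0.25 -0.18 -1.97] t 10.05
```

```bash
python3 -m crank '[[0,0.03,0.02,0.06,0,0,0.3],[0,0.07,0.045,0.12,0,0,0.3],[0,0.12,0.075,0.18,0,0,0.3],[0,0.165,0.105,0.25,0,0,0.3],[0,0.21,0.13,0.31,0,0,0.3],[0,0.25,0.155,0.365,0,0,0.3],[0.004,0.27,0.166,0.366,0,0,0.3],[0.006,0.278,0.172,0.366,0,0,0.3],[0.006,0.278,0.172,0.366,0,0,0.3],[0.006,0.278,0.172,0.366,0,0,0.3]]'; python3 -m crank '[[0,0,0,0,0,0,0.3],[0,0,0,0,0,0,0.3]]'; python3 - <<'E'
from h import *
plan([.5356,-.0595,.09],-.0753-np.pi)
g=grab_frame("scene"); save(g,"s8.png",(200,80,310,200),5); f=grab_frame("top"); save(f,"t8.png",(245,165,385,265),5.5)
E
```

```text
t: 11.3
eef_pos: [0.5357, -0.0587, 0.0901]
ee_rot: [-1.543, 1.569, 1.523]
force: [-0.2, 0.2, -2.0]
width: 0.0373
t: 11.55
eef_pos: [0.5356, -0.0587, 0.0902]
ee_rot: [-1.555, 1.569, 1.512]
force: [-1.3, 0.3, -1.5]
width: 0.0378
shift [ 0.0001  0.0008 -0.0001] turn [0.0002 0.     0.0014] pos [ 0.5356 -0.0587  0.0902] q [ 0.25  0.22 -0.42 -0.   -0.93 -0.33] w 0.0378 F [-1.29  0.25 -1.46] t 11.55
```

View pics/s8.png

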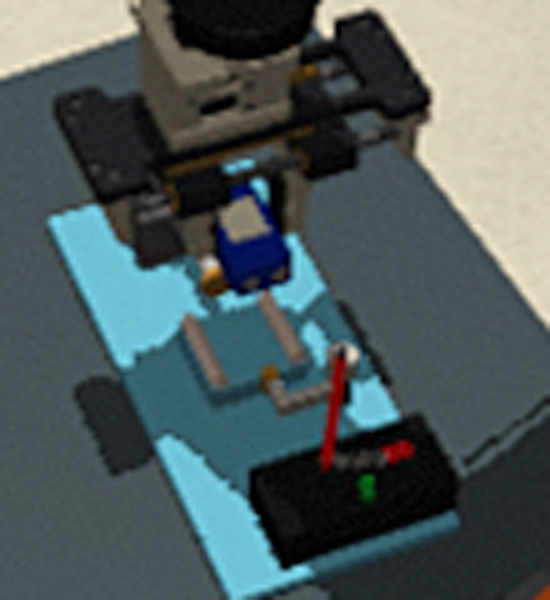

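View pics/t8.png

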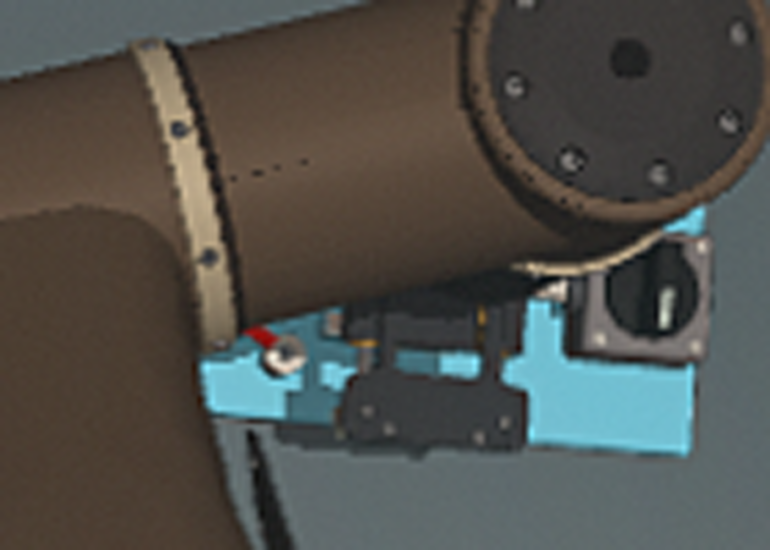

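```bash
python3 - <<'E'
from h import *
g=grab_frame("scene"); o=(228,110);k=13
im=cv2.resize(np.ascontiguousarray(g["pixels"][110:155,228:275,::-1]),None,fx=k,fy=k,interpolation=2)
s=get_state();p=[s["eef_pos"][0],s["eef_pos"][1],-.0753]
for dz in(.1138,.1398):
    c=proj(g,T(p,[(a,b,dz) for a,b in((.019,.033),(.019,-.033),(-.019,-.033),(-.019,.033))]))
    cv2.polylines(im,[((c-o+.5)*k).astype(np.int32)],True,(0,255,255),1)
cv2.imwrite("pics/s9.png",im)
E
```

```text
(no output)
```

View pics/s9.png

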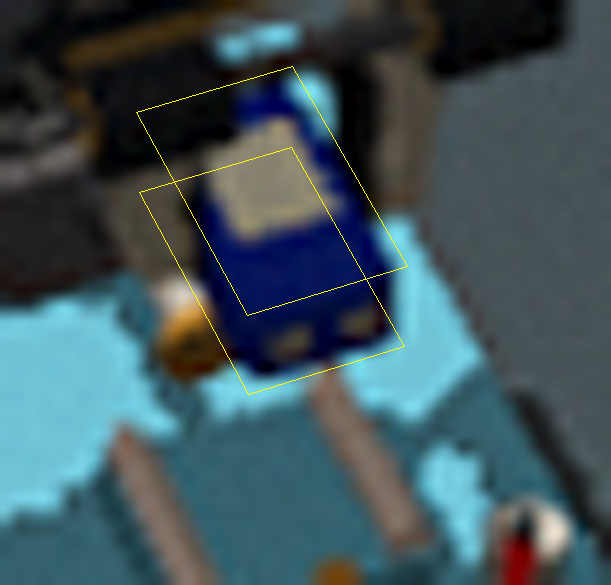

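```bash
python3 - <<'E'
from h import *
import pickle
g0=pickle.load(open("scene0.pkl","rb")); p0=np.array([.6206,.2567,.290])
un=lambda a,k,o:(np.array(a,float)+.5)/k-.5+np.array(o)
b=un([(298,333),(343,297)],10,(250,220)); h=un([(290,343),(358,320)],13,(228,110))
s=get_state(); 
for name,p in(("scene-fit",np.array([.6197,.2558,.291])),("both",p0)):
  for e in(.033,-.033):
    r=least_squares(lambda x:(proj(g0,T(p,[(x[0],e,x[2]),(x[1],e,x[3])]))-b).ravel(),[.01,-.01,.012,.012]); print(e,r.x.round(4))
E
python3 - <<'E'
from h import *
g=grab_frame("scene"); save(g,"s10.png",(240,130,265,142),30)
import pickle
save(pickle.load(open("scene0.pkl","rb")),"s11.png",(270,243,292,260),30)
E
```

```text
0.033 [ 0.0085 -0.0094  0.014   0.0102]
-0.033 [-0.0829 -0.1054 -0.2278 -0.2326]
0.033 [ 0.0082 -0.0096  0.0162  0.0124]
-0.033 [-0.0831 -0.1054 -0.2252 -0.2299]
```

View pics/s10.png

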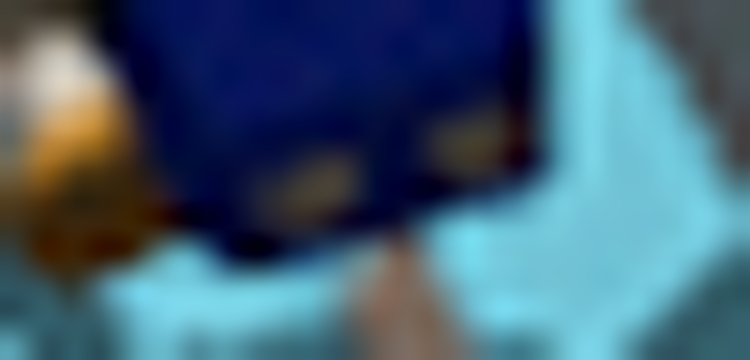

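View pics/s11.png

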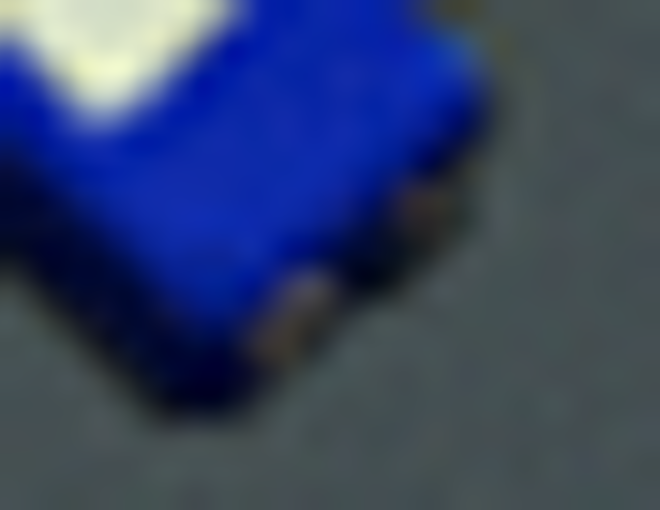

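```bash
python3 - <<'E'
from h import *
import pickle
g=grab_frame("scene")
un=lambda a,k,o:(np.array(a,float)+.5)/k-.5+np.array(o)
h=un([(310,188),(470,142)],30,(240,130)); Z=.1138
b=un([(295,318),(420,212)],30,(270,243)); g0=pickle.load(open("scene0.pkl","rb"))
L=lambda z:[(.009,.033,z+.0133),(-.009,.033,z+.0133)]
r=least_squares(lambda p:(proj(g0,T(p,L(0)))-b).ravel(),[.62,.256,.29]);print("bench by terminals",r.x,r.fun)
s=get_state();pn=s["eef_pos"]
r=least_squares(lambda p:(proj(g,T(p,L(Z)))-h).ravel(),[pn[0],pn[1],-.0753]);print("hand",r.x,r.fun,pn)
d=r.x[:2]-TEST[:2];c,q=np.cos(-.0753),np.sin(-.0753);print("tester frame",c*d[0]+q*d[1],-q*d[0]+c*d[1])
E
```

```text
bench by terminals [0.61977155 0.25647795 0.26806211] [-0.28878229  0.29799289  0.29079886 -0.30401293]
hand [ 0.5359736  -0.05890599 -0.07816963] [-0.21095167  0.11515096  0.21179105 -0.11826089] [ 0.5354456  -0.05920572  0.09017463]
tester frame 0.00032785259713056744 0.0006204346250066775
```

Pack is well lined up: it sits 0.3 mm and 0.6 mm from the cradle centre in the tester's x and y. Lowering slowly.

```bash
python3 -m crank '[[0.02,0.001,0,0,0,0,0.3],[0.04,0.001,0,0,0,0,0.3],[0.055,0.001,0,0,0,0,0.3],[0.066,0.001,0,0,0,0,0.3],[0.066,0.001,0,0,0,0,0.3],[0.066,0.001,0,0,0,0,0.3]]'; python3 - <<'E'
from h import *
g=grab_frame("scene"); save(g,"s12.png",(215,110,305,190),8)
E
```

```text
t: 12.55
eef_pos: [0.5358, -0.0602, 0.0246]
ee_rot: [-2.018, 1.569, 1.048]
force: [-0.3, -0.4, -0.5]
width: 0.0377
```

View pics/s12.png

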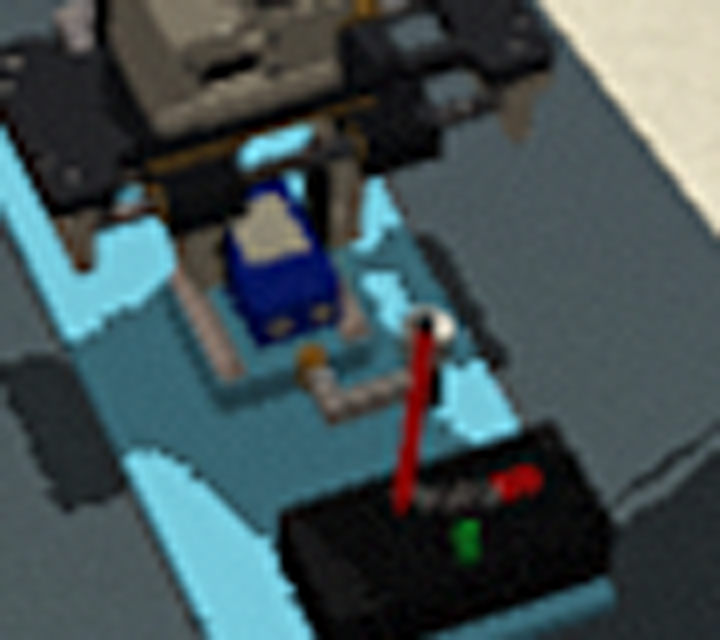

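```bash
python3 -m crank '[[0.005,0,0,0,0,0,0.3],[0.009,0,0,0,0,0,0.3],[0.012,0,0,0,0,0,0.3],[0.014,0,0,0,0,0,0.3],[0.0155,0,0,0,0,0,0.3]]';python3 -m crank '[[0.001,0,0,0,0,0,0.3],[0.0015,0,0,0,0,0,0.3]]';python3 -m crank '[[0.0005,0,0,0,0,0,0.3],[0.001,0,0,0,0,0,0.3]]'
```

```text
t: 13.22
eef_pos: [0.5353, -0.0602, 0.0085]
ee_rot: [-1.432, 1.569, 1.633]
force: [-0.2, 0.4, -1.3]
width: 0.0377
t: 13.48
eef_pos: [0.5353, -0.0602, 0.0071]
ee_rot: [-1.529, 1.569, 1.537]
force: [0.5, 0.4, -1.7]
width: 0.0377
t: 13.72
eef_pos: [0.5354, -0.0602, 0.0064]
ee_rot: [-1.599, 1.569, 1.467]
force: [-1.4, 1.0, 4.2]
width: 0.0377
```

Floor contact at exactly the expected height. Release and lift.

```bash
python3 -m crank '[[0,0,0,0,0,0,0.46],[0,0,0,0,0,0,0.5],[0,0,0,0,0,0,0.6],[0,0,0,0,0,0,0.6],[0,0,0,0,0,0,0.6],[-0.005,0,0,0,0,0,0.6],[-0.03,0,0,0,0,0,0.6],[-0.07,0,0,0,0,0,0.6],[-0.11,0,0,0,0,0,0.6],[-0.11,0,0,0,0,0,0.6]]'; python3 - <<'E'
from h import *
g=grab_frame("scene"); save(g,"s13.png",(215,110,305,190),8);print(get_state()["eef_pos"])
E
```

```text
t: 14.98
eef_pos: [0.5378, -0.0601, 0.12]
ee_rot: [-2.743, 1.564, 0.323]
force: [0.4, 1.1, -0.7]
width: 0.0523
[ 0.53633491 -0.06011598  0.11793486]
```

View pics/s13.png

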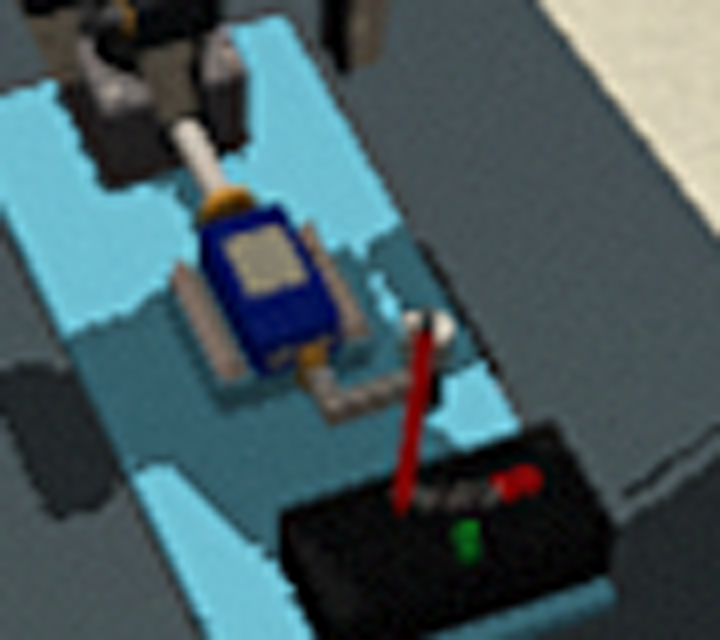

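```bash
python3 - <<'E'
from h import *
import pickle
f=pickle.load(open("top0.pkl","rb")); o=(345,200);k=18
im=f["pixels"][200:234,345:385,::-1].astype(float); im=np.clip(im*2.2,0,255).astype(np.uint8)
im=cv2.resize(im,None,fx=k,fy=k,interpolation=2)
for kn,col in((0,(0,255,255)),(.3,(0,255,0))):
    c,s=np.cos(-kn),np.sin(-kn)
    P=[(c*a-s*b, s*a+c*b-.127,.099) for a,b in((.022,.007),(.022,-.007),(-.022,-.007),(-.022,.007))]
    cv2.polylines(im,[((proj(f,T(TEST,P))-o+.5)*k).astype(np.int32)],True,col,1)
cv2.imwrite("pics/k0.png",im)
E
```

```text
(no output)
```

View pics/k0.png

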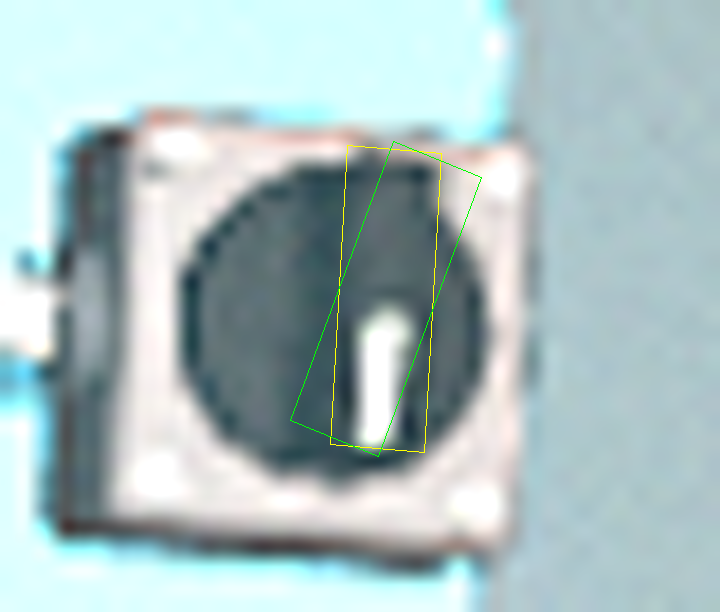

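Knob angle is about 0.05 and the box overlay matches its bar. Moving over the knob with the jaws turned across the bar.

```bash
python3 -c "
from h import *
plan([.5260,-.1861,.115],-1.696)"
```

```text
shift [0.0026 0.1264 0.0007] turn [-1.5216e+00 -4.7000e-03 -6.0000e-04] pos [ 0.5363 -0.0601  0.1179] q [ 0.25  0.19 -0.39 -0.   -0.98 -0.33] w 0.0525 F [ 0.03 -0.17  0.27] t 15.03
```

```bash
python3 -m crank '[[0,0.02,0,-0.17,0,0,0.6],[0,0.04,0,-0.34,0,0,0.6],[0,0.06,0,-0.51,0,0,0.6],[0,0.08,0,-0.68,0,0,0.6],[0,0.1,0,-0.85,0,0,0.6],[0,0.12,0,-1.02,0,0,0.6],[0,0.126,0,-1.19,0,0,0.6],[0,0.126,0,-1.36,0,0,0.6],[0,0.126,0,-1.52,0,0,0.6],[0,0.126,0,-1.52,0,0,0.6]]'; python3 -m crank '[[0,0,0,0,0,0,0.6],[0,0,0,0,0,0,0.6]]'; python3 - <<'E'
from h import *
plan([.5260,-.1861,.036],-1.696)
g=grab_frame("scene"); save(g,"s14.png",(180,60,310,190),5); f=grab_frame("top"); save(f,"t14.png",(245,165,395,265),5)
E
```

```text
t: 16.27
eef_pos: [0.525, -0.186, 0.1149]
ee_rot: [-2.148, 1.568, 2.436]
force: [0.3, -0.0, -0.9]
width: 0.0526
t: 16.52
eef_pos: [0.5256, -0.186, 0.1157]
ee_rot: [-2.764, 1.569, 1.819]
force: [0.9, 0.6, -0.0]
width: 0.0527
shift [0.0797 0.0004 0.0002] turn [-0.0036 -0.0013  0.0005] pos [ 0.5256 -0.186   0.1157] q [ 0.01  0.23 -0.35 -0.   -0.99  1.43] w 0.0527 F [ 0.87  0.63 -0.01] t 16.52
```

View pics/s14.png

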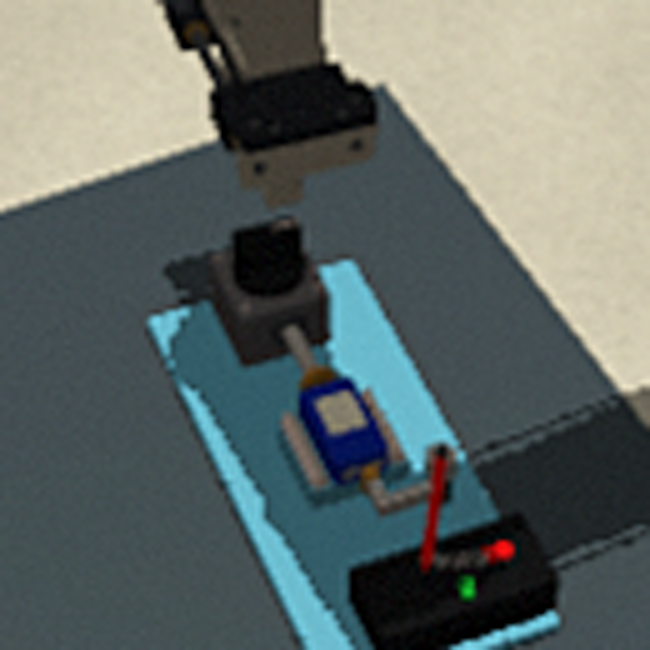

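View pics/t14.png

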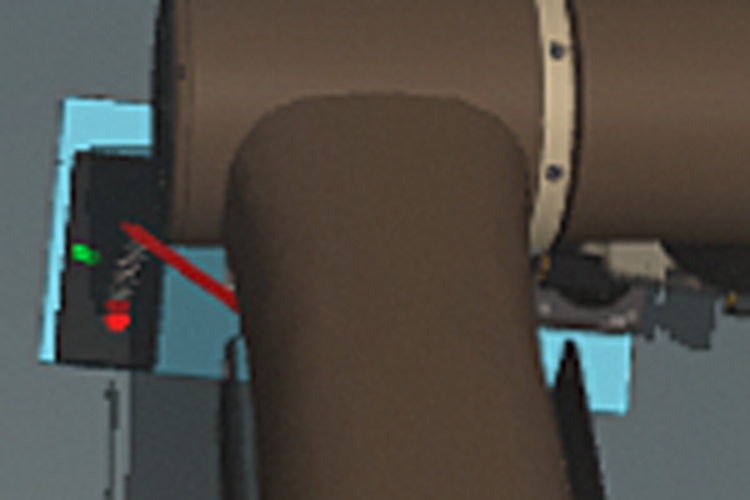

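```bash
python3 -m crank '[[0.02,0,0,0,0,0,0.6],[0.045,0,0,0,0,0,0.6],[0.065,0,0,0,0,0,0.6],[0.079,0,0,0,0,0,0.6],[0.079,0,0,0,0,0,0.6],[0.079,0,0,0,0,0,0.4],[0.079,0,0,0,0,0,0.2],[0.079,0,0,0,0,0,0.08],[0.079,0,0,0,0,0,0.08],[0.079,0,0,0,0,0,0.08]]' 45; python3 -m crank '[[0,0,0,0,0,0,0.08],[0,0,0,0,0,0,0.08]]'; python3 - <<'E'
from h import *
s=get_state(); print(s["moment"],s["q"])
g=grab_frame("scene"); save(g,"s15.png",(180,60,310,190),5)
E
```

```text
t: 17.88
eef_pos: [0.5258, -0.1866, 0.0373]
ee_rot: [2.964, 1.57, 1.267]
force: [-0.6, -4.9, 2.4]
width: 0.0137
t: 18.12
eef_pos: [0.5258, -0.1866, 0.0373]
ee_rot: [3.04, 1.57, 1.342]
force: [0.3, -4.7, 2.4]
width: 0.0133
[-2.02546361  0.2079933  -0.18076741] [ 9.48028818e-03  3.14376540e-01 -4.39376528e-01 -8.78462884e-04
 -8.16887849e-01  1.43490208e+00]
```

View pics/s15.png

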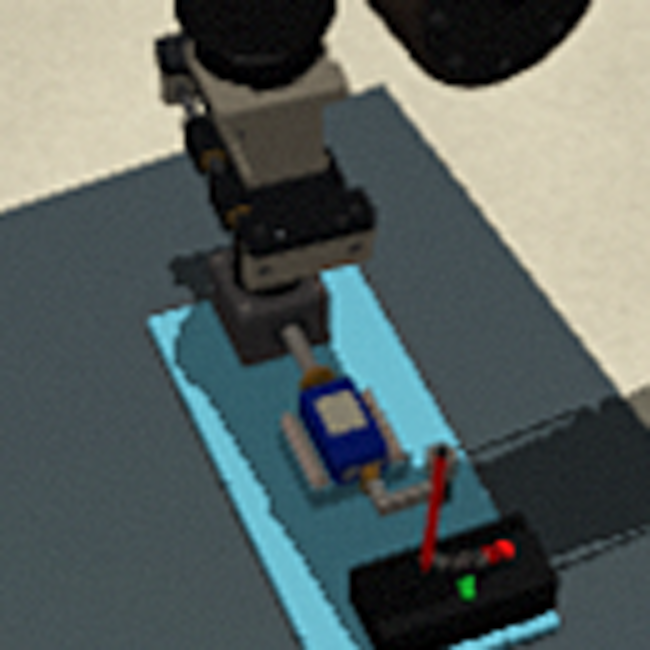

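```bash
cat > lev.py <<'E'
from h import *
def measure(tag=None):
    for n in("scene","top"):
        f=grab_frame(n); im=f["pixels"].astype(int); r,g,b=im[:,:,0],im[:,:,1],im[:,:,2]
        out=[]
        for nm,m,z,rng in(("red",(r>70)&(r>2.2*g)&(r>2.2*b),.056,(.02,.072)),("green",(g>70)&(g>1.6*r)&(g>1.6*b),.048,(.07,.13))):
            v,u=np.nonzero(m)
            if len(u)<4: out.append((nm,None)); continue
            w=unproj(f,np.c_[u,v],z); d=w[:,:2]-TEST[:2]; c,s=np.cos(TEST[2]),np.sin(TEST[2])
            P=np.c_[c*d[:,0]+s*d[:,1],-s*d[:,0]+c*d[:,1]]-[-.045,.049]
            rr=np.hypot(*P.T); k=(rr>rng[0])&(rr<rng[1])&(P[:,1]>0)
            a=np.arctan2(P[k,1],P[k,0])-np.pi/3
            wt=im[v[k],u[k]].max(1)*(rr[k] if nm=="red" else 1)
            out.append((nm,k.sum(),round(float((a*wt).sum()/wt.sum()),4),rr[k].min().round(3),rr[k].max().round(3)))
        print(n,out)
        if tag:
            uv=proj(f,T(TEST,[(-.03,.115,.05)]))[0].astype(int); save(f,tag+n+".png",(uv[0]-26,uv[1]-22,uv[0]+26,uv[1]+22),12)
    s=get_state(); print("t",s["t"],"F",s["force"].round(1),"M",s["moment"].round(2),"q6",s["q"][5].round(3))
if __name__=="__main__":
    import sys; measure(sys.argv[1] if len(sys.argv)>1 else None)
E
python3 lev.py a_
```

```text
scene [('red', np.int64(27), -0.0133, np.float64(0.021), np.float64(0.069)), ('green', np.int64(15), 0.26, np.float64(0.089), np.float64(0.104))]
top [('red', np.int64(21), 0.1913, np.float64(0.027), np.float64(0.071)), ('green', np.int64(18), 0.235, np.float64(0.093), np.float64(0.108))]
t 18.275 F [-0.6 -5.5  1.5] M [-2.01  0.18 -0.22] q6 1.435
```

View pics/a_top.png

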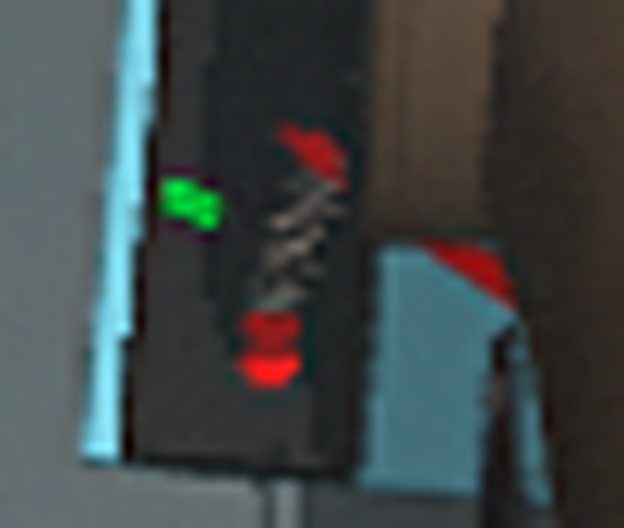

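View pics/a_scene.png

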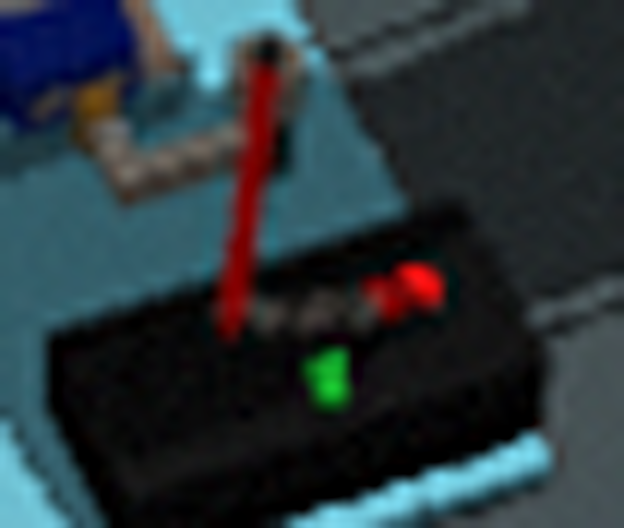

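```bash
python3 - <<'E'
import pickle, lev
fr={n:pickle.load(open(n+"0.pkl","rb")) for n in("scene","top")}
lev.grab_frame=lambda n:fr[n]
lev.measure()
for n,zs in(("top",(.046,.048,.056)),("scene",(.046,.048,.056))):pass
E
python3 -m crank '[[0,0,0,0.1,0,0,0.08],[0,0,0,0.2,0,0,0.08],[0,0,0,0.3,0,0,0.08],[0,0,0,0.4,0,0,0.08],[0,0,0,0.5,0,0,0.08],[0,0,0,0.5,0,0,0.08]]'; python3 lev.py b_
```

```text
scene [('red', np.int64(33), -0.0122, np.float64(0.021), np.float64(0.069)), ('green', np.int64(14), 0.2634, np.float64(0.089), np.float64(0.104))]
top [('red', np.int64(52), 0.0428, np.float64(0.02), np.float64(0.072)), ('green', np.int64(19), 0.2344, np.float64(0.092), np.float64(0.108))]
t 18.275 F [-0.6 -5.5  1.5] M [-2.01  0.18 -0.22] q6 1.435
t: 19.02
eef_pos: [0.5256, -0.1868, 0.0373]
ee_rot: [-2.002, 1.57, 2.083]
force: [-0.8, -6.9, 2.1]
width: 0.0135
scene [('red', np.int64(28), -0.0113, np.float64(0.021), np.float64(0.069)), ('green', np.int64(15), 0.2599, np.float64(0.089), np.float64(0.104))]
top [('red', np.int64(20), 0.1988, np.float64(0.027), np.float64(0.071)), ('green', np.int64(18), 0.2351, np.float64(0.093), np.float64(0.108))]
t 19.125 F [-0.5 -7.   1. ] M [-2.46  0.18 -0.16] q6 0.935
```

View pics/b_scene.png

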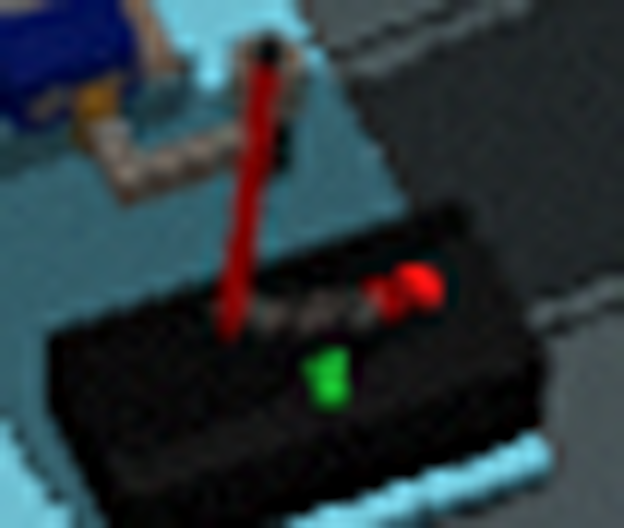

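```bash
python3 -m crank '[[0,0,0,0.1,0,0,0.08],[0,0,0,0.2,0,0,0.08],[0,0,0,0.3,0,0,0.08],[0,0,0,0.4,0,0,0.08],[0,0,0,0.4,0,0,0.08]]'; python3 lev.py c_; python3 -c "
from h import *
g=grab_frame('scene'); save(g,'c1.png',(180,60,310,190),5)"
```

```text
t: 19.75
eef_pos: [0.5255, -0.1869, 0.0373]
ee_rot: [-0.94, 1.57, 2.744]
force: [-1.9, -6.9, 1.7]
width: 0.0135
scene [('red', np.int64(28), -0.0112, np.float64(0.021), np.float64(0.069)), ('green', np.int64(15), 0.2599, np.float64(0.089), np.float64(0.104))]
top [('red', np.int64(22), 0.1776, np.float64(0.027), np.float64(0.072)), ('green', np.int64(18), 0.2351, np.float64(0.093), np.float64(0.108))]
t 19.85 F [-1.4 -7.2  0.9] M [-2.67  0.32 -0.17] q6 0.535
```

View pics/c1.png

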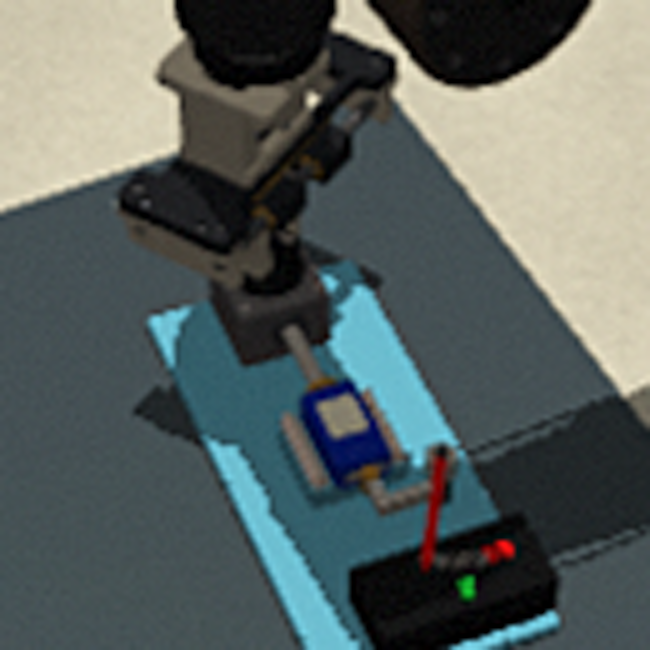

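```bash
python3 -m crank '[[0,0,0,0.1,0,0,0.08],[0,0,0,0.2,0,0,0.08],[0,0,0,0.3,0,0,0.08],[0,0,0,0.3,0,0,0.08]]'; python3 lev.py d_
```

```text
t: 20.4
eef_pos: [0.5254, -0.187, 0.0373]
ee_rot: [-0.441, 1.57, 2.943]
force: [-1.2, -8.1, 1.9]
width: 0.0134
scene [('red', np.int64(27), 0.0661, np.float64(0.023), np.float64(0.069)), ('green', np.int64(14), 0.2616, np.float64(0.089), np.float64(0.104))]
top [('red', np.int64(35), 0.161, np.float64(0.026), np.float64(0.072)), ('green', np.int64(18), 0.2351, np.float64(0.093), np.float64(0.108))]
t 20.5 F [-1.1 -7.   1.1] M [-2.74  0.41 -0.12] q6 0.235
```

```bash
python3 -m crank '[[0,0,0,0.1,0,0,0.08],[0,0,0,0.2,0,0,0.08],[0,0,0,0.3,0,0,0.08],[0,0,0,0.4,0,0,0.08],[0,0,0,0.4,0,0,0.08]]'; python3 lev.py e_
```

```text
t: 21.12
eef_pos: [0.5252, -0.187, 0.0373]
ee_rot: [0.095, 1.57, 3.079]
force: [-2.2, -7.9, 3.7]
width: 0.0138
scene [('red', np.int64(25), 0.1666, np.float64(0.023), np.float64(0.069)), ('green', np.int64(14), 0.2621, np.float64(0.089), np.float64(0.104))]
top [('red', np.int64(47), 0.2108, np.float64(0.025), np.float64(0.071)), ('green', np.int64(18), 0.2351, np.float64(0.093), np.float64(0.108))]
t 21.225 F [-1.8 -7.7  3.4] M [-2.82  0.61  0.  ] q6 -0.165
```

View pics/e_scene.png

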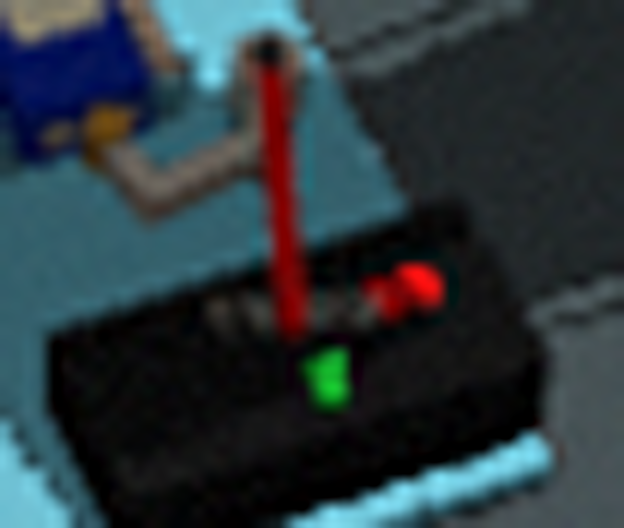

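View pics/e_top.png

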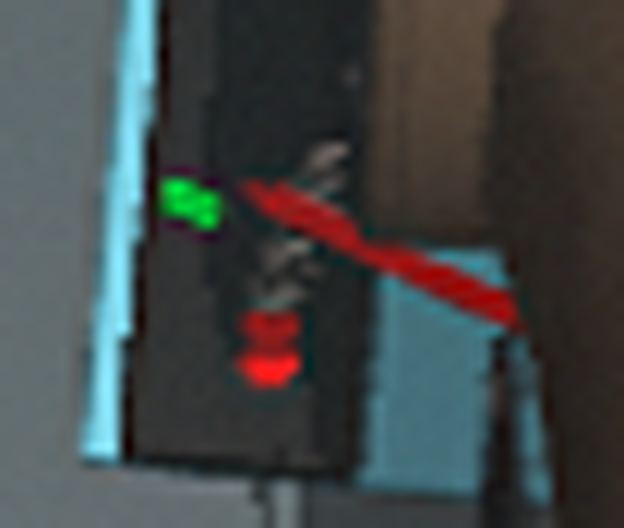

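```bash
python3 - <<'E'
from h import *
import pickle
g=pickle.load(open("scene0.pkl","rb")); f=pickle.load(open("top0.pkl","rb"))
def P(a,r,z): return T(TEST,[(-.045+r*np.cos(np.pi/3+a),.049+r*np.sin(np.pi/3+a),z)])
for n,fr in(("scene",g),("top",f)):
    uv=proj(fr,T(TEST,[(-.03,.115,.05)]))[0].astype(int); o=uv-[26,22]; k=12
    z=lambda q:((proj(fr,q)[0]-o+.5)*k-.5).round(0)
    save(fr,"g_"+n+".png",(o[0],o[1],o[0]+52,o[1]+44),12)
    print(n,o,"rest tip",z(P(0,.09,.056)),"pivot",z(P(0,0,.056)))
    for a in(.22,.25,.28,.31): print(a,"tip",z(P(a,.09,.056)),"tab in/out",z(P(a,.091,.048)),z(P(a,.109,.048)))
    im=fr["pixels"].astype(float); w=im[:,:,1]-np.maximum(im[:,:,0],im[:,:,2]); w[w<25]=0
    w[:o[1]]=0;w[o[1]+44:]=0;w[:,:o[0]]=0;w[:,o[0]+52:]=0
    v,u=np.nonzero(w);c=np.array([(u*w[v,u]).sum(),(v*w[v,u]).sum()])/w.sum(); print("green centroid zoom",((c-o+.5)*k-.5).round(1),len(u))
E
```

```text
scene [246 146] rest tip [232. 338.] pivot [270.  54.]
0.22 tip [313. 339.] tab in/out [312. 362.] [321. 422.]
0.25 tip [324. 338.] tab in/out [323. 361.] [334. 421.]
0.28 tip [335. 337.] tab in/out [334. 360.] [347. 419.]
0.31 tip [346. 336.] tab in/out [345. 358.] [360. 417.]
green centroid zoom [328.6 375.3] 17
top [246 199] rest tip [280. 132.] pivot [611. 364.]
0.22 tip [237. 209.] tab in/out [232. 212.] [158. 181.]
0.25 tip [233. 220.] tab in/out [227. 223.] [152. 195.]
0.28 tip [229. 232.] tab in/out [223. 234.] [147. 208.]
0.31 tip [225. 243.] tab in/out [219. 246.] [143. 222.]
green centroid zoom [192.8 202.5] 19
```

View pics/g_top.png

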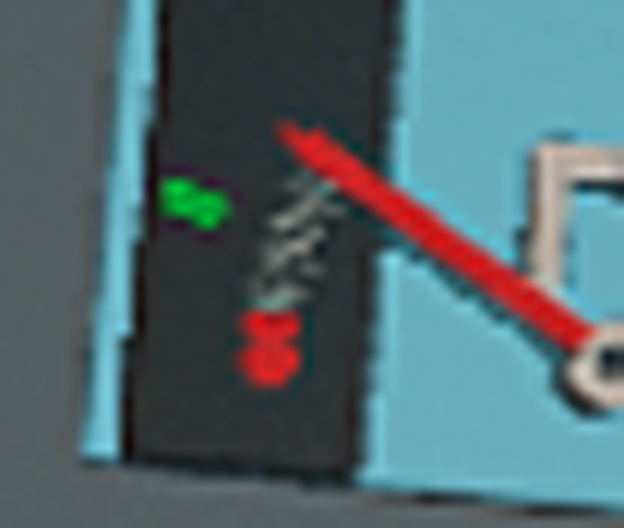

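View pics/g_scene.png

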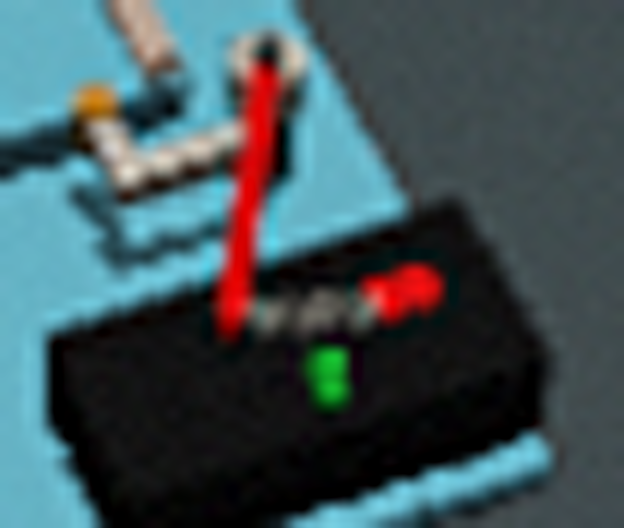

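Mark is at about 0.252 rad (scene 0.255, top 0.248) and the pointer at about 0.168. Gain is about 0.25 per rad of knob, so I turn 0.3 more and look.

```bash
python3 -m crank '[[0,0,0,0.08,0,0,0.08],[0,0,0,0.16,0,0,0.08],[0,0,0,0.24,0,0,0.08],[0,0,0,0.3,0,0,0.08],[0,0,0,0.3,0,0,0.08],[0,0,0,0.3,0,0,0.08]]'; python3 lev.py f_
```

```text
t: 21.98
eef_pos: [0.5251, -0.1869, 0.0373]
ee_rot: [0.338, 1.57, 3.024]
force: [-1.7, -6.6, 2.5]
width: 0.0134
scene [('red', np.int64(29), 0.238, np.float64(0.023), np.float64(0.069)), ('green', np.int64(15), 0.2598, np.float64(0.089), np.float64(0.104))]
top [('red', np.int64(52), 0.2676, np.float64(0.021), np.float64(0.072)), ('green', np.int64(18), 0.2351, np.float64(0.093), np.float64(0.108))]
t 22.075 F [-2.8 -6.7  2. ] M [-2.68  0.74  0.06] q6 -0.465
```

View pics/f_scene.png

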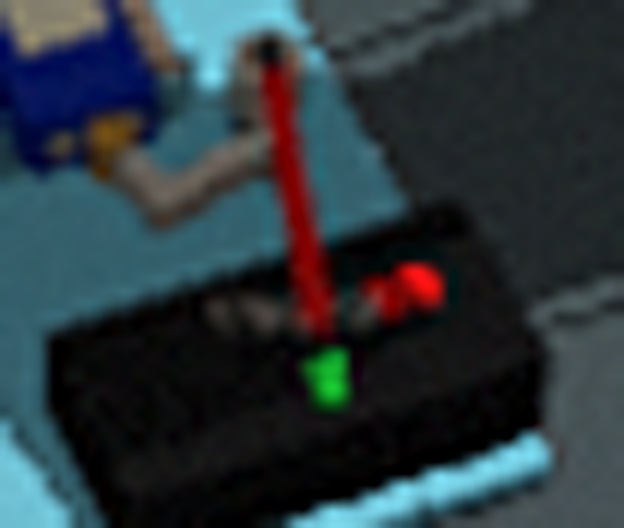

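View pics/f_top.png

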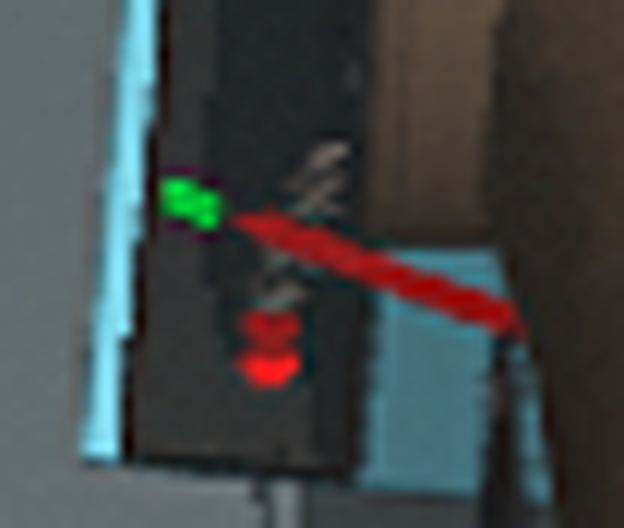

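Top view shows the tip on the tab's axis; scene view has it about 0.01 rad short. I add 0.03 rad of knob, then open and lift off.

```bash
python3 -m crank '[[0,0,0,0.03,0,0,0.08],[0,0,0,0.03,0,0,0.08],[0,0,0,0.03,0,0,0.08]]'; python3 lev.py; python3 -m crank '[[0,0,0,0,0,0,0.2],[0,0,0,0,0,0,0.4],[0,0,0,0,0,0,0.5],[0,0,0,0,0,0,0.5],[0,0,0,0,0,0,0.5]]'; python3 lev.py h_
```

```text
t: 22.45
eef_pos: [0.5251, -0.1869, 0.0373]
ee_rot: [0.405, 1.57, 3.061]
force: [-1.8, -7.6, 3.0]
width: 0.0136
scene [('red', np.int64(30), 0.249, np.float64(0.02), np.float64(0.069)), ('green', np.int64(15), 0.2598, np.float64(0.089), np.float64(0.104))]
top [('red', np.int64(52), 0.2757, np.float64(0.021), np.float64(0.072)), ('green', np.int64(18), 0.235, np.float64(0.093), np.float64(0.108))]
t 22.55 F [-2.3 -7.1  2.7] M [-2.64  0.74  0.24] q6 -0.494
t: 23.18
eef_pos: [0.5258, -0.1858, 0.0369]
ee_rot: [-1.121, 1.569, 1.535]
force: [-0.9, -0.2, 0.2]
width: 0.0434
scene [('red', np.int64(31), 0.247, np.float64(0.02), np.float64(0.069)), ('green', np.int64(14), 0.2621, np.float64(0.089), np.float64(0.104))]
top [('red', np.int64(50), 0.2762, np.float64(0.025), np.float64(0.072)), ('green', np.int64(18), 0.2344, np.float64(0.093), np.float64(0.108))]
t 23.275 F [-0.1 -0.2 -0.2] M [ 0.08 -0.11 -0.03] q6 -0.495
```

View pics/h_scene.png

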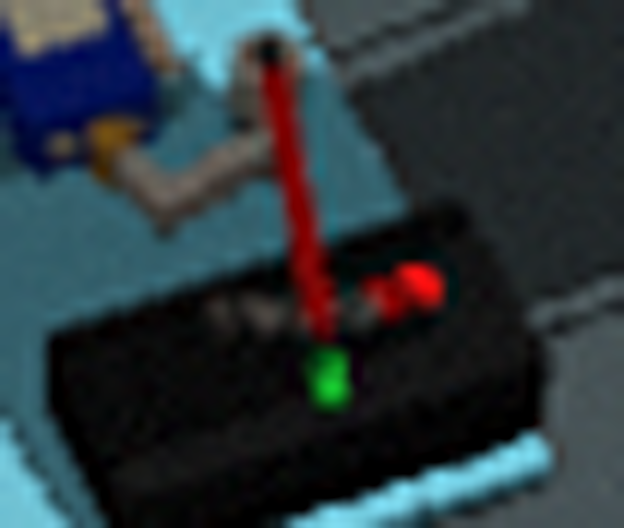

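View pics/h_top.png

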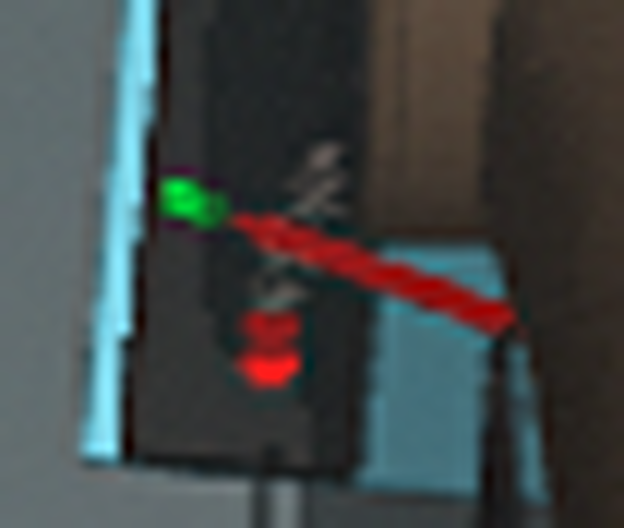

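Pointer holds after release and lines up with the mark in both views. Lift clear and do a last check.

```bash
python3 -m crank '[[-0.01,0,0,0,0,0,0.5],[-0.04,0,0,0,0,0,0.5],[-0.08,0,0,0,0,0,0.5],[-0.12,0,0,0,0,0,0.5],[-0.12,0,0,0,0,0,0.5],[-0.12,0,0,0,0,0,0.5],[-0.12,0,0,0,0,0,0.5]]'; python3 lev.py; python3 -c "
from h import *
g=grab_frame('scene'); save(g,'end.png',(180,60,340,220),3.7); save(g,'end2.png',(215,110,305,190),8)"
```

```text
t: 24.15
eef_pos: [0.5251, -0.186, 0.1562]
ee_rot: [-0.309, 1.569, 2.347]
force: [0.3, 0.3, -0.4]
width: 0.0438
scene [('red', np.int64(30), 0.2488, np.float64(0.02), np.float64(0.069)), ('green', np.int64(12), 0.26, np.float64(0.089), np.float64(0.104))]
top [('red', np.int64(54), 0.2772, np.float64(0.02), np.float64(0.072)), ('green', np.int64(17), 0.2357, np.float64(0.093), np.float64(0.108))]
t 24.25 F [ 0.3  0.2 -0.1] M [ 0.07 -0.1  -0.01] q6 -0.495
```

View pics/end.png

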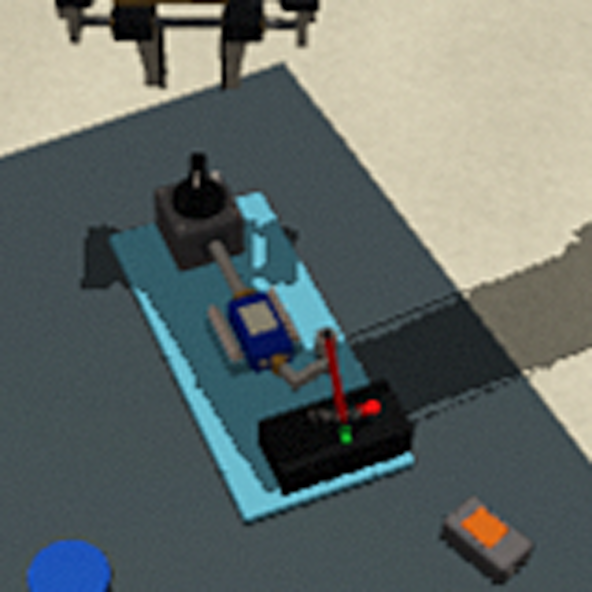

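View pics/end2.png

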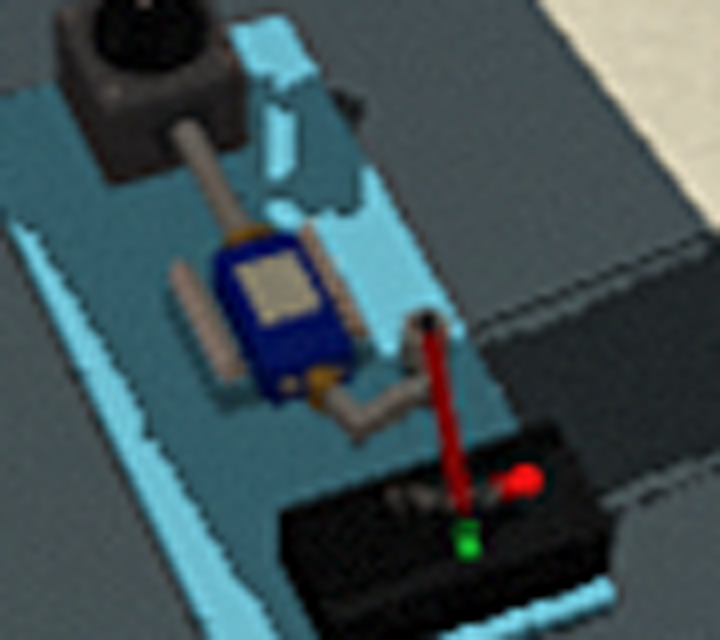

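```bash
python3 -c "
from station import job_done
print(job_done())"
```

```text
the job is handed in; nothing more can be done
None
```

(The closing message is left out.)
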